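# Clear the flute maker's bench

### The job

Clear the flute maker's bench: lay the two files in the file rack, one in each notch so that they do not rub on each other, lay the two knives flat side by side in the shallow tray, and put the bamboo offcut in the square bin. Leave the glue bottle and the roll of tape where they are.

Things in the scene. Friction and masses are not known exactly. Their poses are not given: they have to be found in the camera images.
- flat_file: Flat file, 180 mm, about 75 g: octagonal wooden handle 24 mm across, flat steel blade 14 mm wide, 4 mm thick. Lies flat on the handle, blade clear of the bench at 12 mm height. Origin on the handle's underside at the balance point: handle from x = -80 to +15 mm, blade from there to +100. x towards the blade tip, z up. Grip across the handle at the origin.
- round_file: Round file, 180 mm, about 75 g: octagonal wooden handle 24 mm across, slim round steel blade 8 mm thick. Lies flat on the handle, blade clear of the bench at 12 mm height. Origin on the handle's underside at the balance point: handle from x = -80 to +15 mm, blade from there to +100. x towards the blade tip, z up. Grip across the handle at the origin.
- knife_a: Skew knife (one of two), 148 mm, about 60 g, lying flat: wooden handle 20 mm wide, 12 mm thick; flat blade 18 mm wide, 3 mm thick with a slanted end. Origin on the handle's underside: handle from x = -70 to +25 mm, blade from there to +78. x towards the blade tip, z up. Grip across the handle near the origin.
- knife_b: Skew knife (the other), 148 mm, about 60 g, lying flat: wooden handle 20 mm wide, 12 mm thick; flat blade 18 mm wide, 3 mm thick with a slanted end. Origin on the handle's underside: handle from x = -70 to +25 mm, blade from there to +78. x towards the blade tip, z up. Grip across the handle near the origin.
- offcut: Bamboo offcut: short ring sawn off a bamboo tube, 40 mm outside, 28 mm inside, 30 mm tall, 20 g, standing on its end. Origin at the centre of its underside, z up.
- file_rack: Fixed wooden rack, 152 (x) by 124 mm (y). Its walls at y = -55 and +55 mm (14 mm thick) have wavy tops: 60 mm high crests at x = -76, 0, +76, two notches 40 mm high at x = -38, +38. End walls 25 mm high. A file lies in a notch along the rack's y, bridging both walls, either way round, its origin near y = 0 and 35 to 42 mm up. Origin: centre of the underside, z up.
- knife_tray: Fixed shallow open wooden tray, 150 mm (its x) by 210 mm (its y), 22 mm high, walls and floor 6 mm thick. Knives lie flat on its floor, along its y, side by side (for instance at x = -35 and +35 mm). Origin: centre of the underside, z up.
- offcut_bin: Square open plywood bin, fixed, 140 by 140 mm outside, 50 mm high, walls and floor 6 mm thick. Origin at the centre of its underside, z up.
- glue_bottle: Bystander: white glue bottle with a grey cap, 44 mm thick, 115 mm tall, standing. Leave alone. Origin at the centre of its underside.
- tape_roll: Bystander: small roll of tape lying flat, 54 mm across, 18 mm thick, about 80 mm beyond the offcut. Leave alone. Origin at the centre of its underside.

How it is judged:
By the outcome, as a careful person would: the job done as asked, in the order asked, and still so for the second after the job is handed in, with the robot touching nothing.
It also fails if it takes over 123 s, if anything falls off the work surface, if the arm or the gripper's body presses on something with over 40 N, if the wrist force passes 120 N, or if a joint passes its speed limit or range.

### The arm

A 6-joint arm with a two-finger parallel gripper is mounted at the origin on the work surface. World frame = base frame: x ahead of the robot, y to its left, z up, the work surface at z = 0. Lengths are in mm, angles in rad, forces in N, time in s.
With the tool pointing down it reaches from about 275 to 750 mm from the base axis. Payload 10.2 kg.
Tool frame: the origin (TCP) lies at the very end of the fingers, on their centre line; the grasp point (between the pads) lies 19 mm behind it; z points along the fingers, y is the direction in which the jaws open and shut (so a half turn about z gives the same grasp; the last joint's range is limited). The gripper opens to 85 mm and grips with 20 to 120 N. Pads are 22 mm wide; open, the fingers measure 114 mm over their backs; the gripper's body (76 mm by 85 mm) begins 54 mm behind the grasp point. The pads swing forward as they close: fully open they stand 13 mm farther back than shut.
Start: joints at [1.013, 0.313, 1.498, -0, 1.331, -0.223], TCP at [172.517, 495.852, 231.294] pointing down, gripper open.
Joint ranges: [-2.94, 2.94], [-0.97, 2.17], [0.19, 2.56], [-1.23, 4.37], [0.02, 3.11], [-2.88, 2.88]. Speed limits (rad/s): [2.39, 2.39, 3.01, 3.14, 3.14, 3.14].

### API

Orientations are given as a unit quaternion [w, x, y, z].
In Python, from rig import sensors, imaging, ctrl gives the robot as it stands.
- The arm moves only by the shell command python3 -m creep 'ROWS' [FORCE]. ROWS is JSON, a list of rows, each an object with "grip": the finger opening in mm, from 0 to 85.4; "linear": the shift along the tool's x, y, z in mm, a list of three; "rot": the turn, a rotation vector about the tool's x, y, z in rad, a list of three. A call has 1 to 12 rows; each row shifts and turns the commanded pose from where the row before left it, along the tool's axes as they then stand; what a row does not reach is not made up. A row lasts 1/12 s, in which the tool goes at most 41.7 mm and 7.16 degrees, less where a joint would pass 70% of its speed; a pose out of reach is approached as far as the arm can. A call with a gripper value outside its range is refused whole. The fingers move at their own pace and stop on an object; FORCE is the grip in N (left out, the last holds). Time passes only in rows, so rows that do not move let the fingers close. It gives the time, the measured TCP pose, the force and the opening at its end, in the units of the state.
- sensors.sense(): the state, without advancing time (a new reading comes with each control period).
- imaging.capture(name): name is "scene" or "top"; returns (picture, depth): 480x640x3 uint8, red, green, blue; 480x640 float32, mm along the optical axis (not along the pixel's ray), 0 where there is no reading.
- imaging.camera_params(name): a dict with "intrinsics" (3x3 intrinsics, pixels), "R" (3x3) and "t" (3): a world point X has camera coordinates R X + t. Camera axes: x right, y down, z forward; pixel columns grow to the right and rows downward; lengths in mm; the calibration is good to about 2 mm. A picture is of the moment at which its call begins. camera_params takes no time and is no camera call.
- ctrl.finish_job(): hands the job in, once; it reports no verdict.
The state is a dict: "time_s": time; "joints": joint angles; "dq": joint speeds; "tau": joint torques, N m; "eef_pos": TCP position; "ee_rot": TCP orientation; "force": force on the tool from outside, world axes, zero at the start; "wrist_torque": the same for the moment, N m; "grip_width": opening from 0.0 (shut) to 1.0 (fully open).
Only numpy, scipy, OpenCV 4.12 (cv2) and the standard library are available. Lean on these libraries where they do the work, as an engineer would, in place of code of your own. Each camera call takes 0.05 s, during which the arm holds its last target.

## Working session

There is one attempt and no reset: what is moved stays moved. The work goes in short steps, Python scripts to look and compute and a shell command to move; the robot and the scene stay as the last step left them, time stands still between calls to the robot, and variables do not carry over. Pictures are saved under pics/ and viewed, and the job is handed in when it is done.

```bash
mkdir -p pics; ls
cat > h.py <<'E'
import numpy as np, cv2
from rig import sensors, imaging, ctrl
def snap(name,fn):
    p,d=imaging.capture(name); cv2.imwrite(f'pics/{fn}.png',p[:,:,::-1]); np.savez(f'pics/{fn}.npz',p=p,d=d); return p,d
def pts(name,d):
    c=imaging.camera_params(name);K=np.array(c['intrinsics']);R=np.array(c['R']);t=np.array(c['t'])
    v,u=np.mgrid[0:480,0:640]
    X=np.stack([(u-K[0,2])/K[0,0]*d,(v-K[1,2])/K[1,1]*d,d],-1)
    return (X-t)@R
E
python3 - <<'E'
from h import *
for n in ['scene','top']:
    p,d=snap(n,n+'0'); c=imaging.camera_params(n); print(n,c)
print(sensors.sense())
E
```

```text
pics
scene {'intrinsics': array([[473.49659253,   0.        , 319.86229937],
       [  0.        , 473.49659253, 235.70293929],
       [  0.        ,   0.        ,   1.        ]]), 'R': array([[ 0.23840603,  0.97097235,  0.01937188],
       [ 0.58160028, -0.12677087, -0.8035361 ],
       [-0.77775554,  0.20283454, -0.59494073]]), 't': array([-125.41699679, -263.56631964, 1348.68459822])}
top {'intrinsics': array([[450.04179665,   0.        , 318.91192246],
       [  0.        , 450.04179665, 237.53746955],
       [  0.        ,   0.        ,   1.        ]]), 'R': array([[ 0.03510989, -0.99937997, -0.00263946],
       [-0.97593622, -0.03371729, -0.21543359],
       [ 0.21521102,  0.01013979, -0.97651493]]), 't': array([ -1.68490821, 558.10401681, 836.75228191])}
{'time_s': 0.1, 'joints': array([ 1.01264454e+00,  3.13377241e-01,  1.49837283e+00,  4.47992800e-06,
        1.33102061e+00, -2.23420431e-01]), 'dq': array([ 0.0014728 , -0.00112573, -0.00238028,  0.00011849,  0.00093207,
        0.00109243]), 'tau': array([ 1.85834302e-03, -4.12904441e+01, -2.60141534e+01, -2.30922660e-04,
        3.08461611e-03, -1.63878127e-05]), 'eef_pos': array([172.36100574, 495.64616989, 230.79649762]), 'ee_rot': array([-2.26375336e-04,  1.66585914e-01,  9.86026767e-01, -5.43777760e-04]), 'force': array([ 0.02308431,  0.13652241, -0.04009005]), 'wrist_torque': array([ 0.03798907, -0.02589118, -0.00857388]), 'grip_width': 1.0027656481282976}
```

View pics/scene0.png

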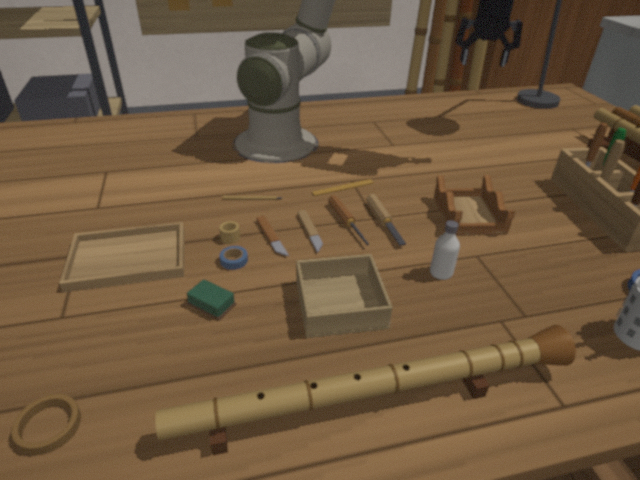

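View pics/top0.png

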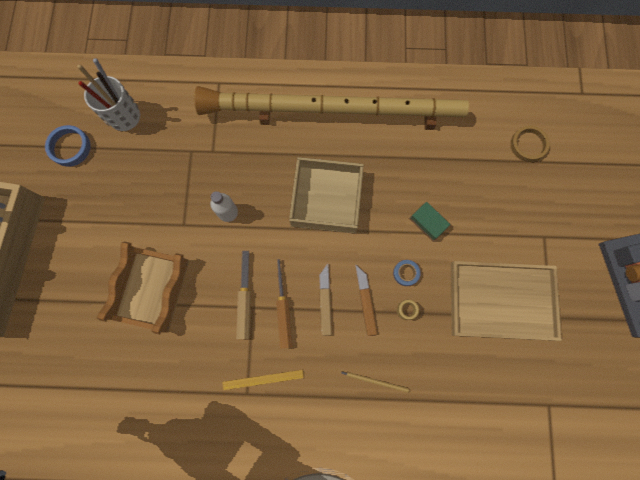

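The top view shows the flat file (245,295), round file (282,305), two knives (325,300 and 366,300), offcut (409,310), tape (407,272), rack (143,290), bin (327,195), tray (506,300) and bottle (224,207). Next I'll measure them.

Run:
```python
from h import *
z=np.load('pics/top0.npz');P=pts('top',z['d']);
h=P[...,2]
print('table z',np.median(h[350:420,150:500]), h[340:360,300:500].std())
m=((h>5)&(z['d']>0)).astype(np.uint8)
n,l,s,c=cv2.connectedComponentsWithStats(m)
for i in range(1,n):
    if s[i,4]<60 or not(90<c[i][0]<580 and 150<c[i][1]<400): continue
    q=P[l==i]; (cx,cy),(w,hh),a=r=cv2.minAreaRect(q[:,:2].astype(np.float32))
    print(i,c[i].round(),s[i,4],'ctr',round(cx,1),round(cy,1),'sz',round(w,1),round(hh,1),'a',round(a,1),'zmax',np.percentile(q[:,2],[50,95,99]).round(1))
p=z['p'][225:365,210:440,::-1]
cv2.imwrite('pics/crop.png',cv2.resize(p,None,fx=3.4,fy=3.4,interpolation=cv2.INTER_CUBIC))
hh=np.clip(h*4,0,255).astype(np.uint8)
cv2.imwrite('pics/height.png',hh)
```

```text
table z 0.9669371152280652 59.138273861728926
226 [326. 195.] 4198 ctr 664.9 9.4 sz 146.6 155.1 a 85.5 zmax [ 8.2 51.1 52.7]
315 [223. 206.] 585 ctr 616.6 215.1 sz 36.3 43.0 a 38.9 zmax [ 77.2 116.5 118.1]
351 [429. 221.] 811 ctr 611.6 -212.4 sz 72.5 46.5 a 44.4 zmax [29.3 31.9 32.8]
438 [144. 288.] 5365 ctr 449.4 366.3 sz 127.5 161.5 a 79.1 zmax [14.3 58.1 60.9]
460 [243. 301.] 890 ctr 445.6 168.6 sz 177.6 24.7 a 2.2 zmax [20.5 26.3 27.9]
479 [283. 315.] 746 ctr 430.8 89.4 sz 180.2 24.2 a 8.1 zmax [21.9 26.3 27.6]
483 [406. 272.] 399 ctr 500.2 -164.3 sz 51.8 53.1 a 2.5 zmax [18.2 21.1 22.1]
484 [505. 301.] 6925 ctr 453.4 -363.3 sz 213.3 155.2 a 89.3 zmax [ 7.5 23.3 25.2]
496 [324. 303.] 627 ctr 439.5 3.1 sz 143.1 22.0 a 5.8 zmax [11.9 15.  16.2]
497 [366. 303.] 642 ctr 443.4 -81.2 sz 145.1 20.2 a 10.8 zmax [11.6 15.1 16.2]
578 [407. 309.] 235 ctr 424.7 -163.8 sz 38.2 39.0 a 19.5 zmax [29.  32.5 33.6]
787 [263. 379.] 162 ctr 278.9 116.9 sz 15.8 84.1 a 10.4 zmax [6.1 8.  8.8]
791 [375. 381.] 271 ctr 283.6 -101.4 sz 135.7 9.4 a 77.4 zmax [ 8.1 11.2 12.1]
809 [231. 384.] 93 ctr 267.4 180.1 sz 15.6 37.5 a 9.6 zmax [6. 8. 9.]
```

View pics/crop.png

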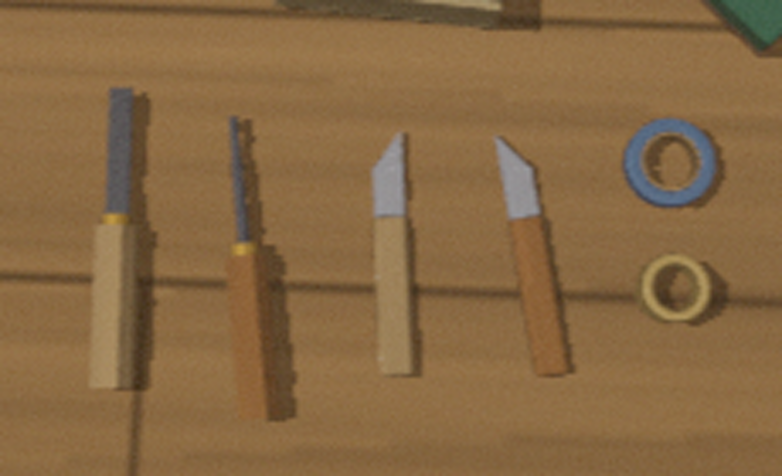

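View pics/height.png

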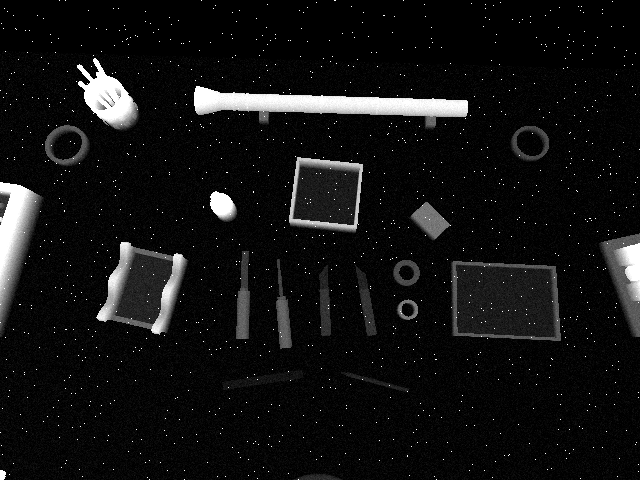

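```bash
cat > m.py <<'E'
from h import *
boxes={'flat':(340,550,140,200,17,40),'round':(330,540,65,115,17,40),'kA':(355,530,-25,30,8,30),'kB':(355,530,-110,-55,8,30),'offcut':(395,455,-195,-135,22,50),'tape':(465,540,-200,-130,13,40),
'rack':(340,560,270,460,32,70),'tray':(350,550,-490,-240,17,40),'bin':(560,760,-90,110,40,70)}
def meas(tag,names=boxes):
    for cam in ['top','scene']:
        f=np.load(f'pics/{cam}{tag}.npz');d=f['d'];P=pts(cam,cv2.medianBlur(d,3));
        zb=np.median(P[...,2][(P[...,0]>300)&(P[...,0]<330)&(abs(P[...,1])<200)])
        print(cam,'table',zb.round(1))
        for n in names:
            b=boxes[n]
            k=(d>0)&(P[...,0]>b[0])&(P[...,0]<b[1])&(P[...,1]>b[2])&(P[...,1]<b[3])&(P[...,2]>b[4])&(P[...,2]<b[5])
            m,l,s,c=cv2.connectedComponentsWithStats(k.astype(np.uint8))
            keep=np.isin(l,[i for i in range(1,m) if s[i,4]>12]); q=P[keep]
            if len(q)<10: print(n,'none');continue
            c=q.mean(0);w,v=np.linalg.eigh(np.cov(q[:,:2].T));v=v[:,1]*np.sign(v[0,1])
            a=(q[:,:2]-c[:2])@v; o=(q[:,:2]-c[:2])@np.array([-v[1],v[0]])
            lo,hi=np.percentile(a,[1,99]);
            r=cv2.minAreaRect(q[:,:2].astype(np.float32))
            print(n,len(q),'mean',c.round(1),'ang',np.degrees(np.arctan2(v[1],v[0])).round(1),'butt',(c[:2]+v*lo).round(1),'end',(c[:2]+v*hi).round(1),'w',np.ptp(np.percentile(o,[1,99])).round(1),'rect',np.round(r[0],1),np.round(r[1],1),round(r[2],1))
E
python3 -c "
from m import *
meas('0')"
```

```text
top table 0.9
flat 586 mean [404.9 166.3  22.5] ang 2.1 butt [356.9 164.5] end [456.4 168.2] w 23.4 rect [407.7 166.9] [101.8  23.9] 2.1
round 588 mean [390.2  83.4  22.6] ang 8.3 butt [342.9  76.6] end [440.6  90.8] w 23.2 rect [392.3  84. ] [102.4  24. ] 8.2
kA 566 mean [427.4   1.9  11.7] ang 4.3 butt [368.9  -2.5] end [502.5   7.5] w 19.2 rect [438.5   2.7] [140.6  19.9] 4.6
kB 559 mean [429.6 -83.4  11.6] ang 11.7 butt [373.3 -95.1] end [504.9 -67.9] w 19.7 rect [440.3 -81.7] [139.   20.2] 11.0
offcut 180 mean [ 424.6 -164.3   29. ] ang -74.6 butt [ 419.6 -146.1] end [ 429.6 -182.6] w 37.1 rect [ 424.1 -163.8] [37.6 38. ] 1.2
tape 361 mean [ 500.4 -163.9   18.1] ang -47.5 butt [ 483.3 -145.3] end [ 517.8 -182.9] w 50.3 rect [ 500.3 -164.5] [51.8 52.1] 89.0
rack 1734 mean [447.6 366.5  48.1] ang 80.2 butt [436.9 304.2] end [458.1 428. ] w 155.2 rect [449.5 366.8] [126.5 161.5] 79.2
tray 1233 mean [ 450.7 -366.7   21.6] ang 88.5 butt [ 448.1 -468.6] end [ 453.5 -257.6] w 150.5 rect [ 451.1 -363.6] [212.6 150.4] 89.2
bin 904 mean [657.2   6.6  48.4] ang -8.3 butt [585.7  17. ] end 
[... 520 characters left out ...]
] w 19.9 rect [440.6 -85.7] [140.9  21. ] 10.9
offcut 202 mean [ 429.4 -168.2   28.5] ang -7.1 butt [ 408.2 -165.6] end [ 446.6 -170.3] w 38.0 rect [ 427.7 -167.4] [36.6 39.3] 50.0
tape 354 mean [ 506.  -167.8   18.3] ang 3.2 butt [ 478.5 -169.4] end [ 529.1 -166.6] w 50.4 rect [ 503.8 -168.1] [51.7 52. ] 84.1
rack 1056 mean [458.7 361.2  47.2] ang 77.4 butt [444.6 298.4] end [472.5 422.8] w 156.2 rect [451.2 362.7] [128.4 162.5] 79.2
tray 1503 mean [ 461.6 -372.5   21.9] ang 88.0 butt [ 458.1 -472. ] end [ 465.5 -261.3] w 153.1 rect [ 451.3 -367. ] [211.9 154.5] 89.4
bin 1559 mean [668.9   3.4  47.7] ang -7.2 butt [590.6  13.3] end [732.1  -4.6] w 142.1 rect [659.9   3.1] [140.7 142.1] 85.5
```

```bash
cat > plan.py <<'E'
import sys,numpy as np
from scipy.spatial.transform import Rotation as Ro
from rig import sensors
s=sensors.sense();q=np.array(s['ee_rot']);R=Ro.from_quat(q[[1,2,3,0]]);p=np.array(s['eef_pos'])
M=R.as_matrix();psi=np.degrees(np.arctan2(M[1,1],M[0,1]))
print('t',round(s['time_s'],2),'pos',p.round(1),'psi',psi.round(1),'tilt',np.degrees(np.arccos(-M[2,2])).round(2),'F',np.round(s['force'],1),'w',round(s['grip_width']*85.4,1),'j',np.round(s['joints'],2))
if len(sys.argv)>1:
    x,y,z,ps=map(float,sys.argv[1:5]);a=np.radians(ps)
    T=np.array([[-np.sin(a),np.cos(a),0],[np.cos(a),np.sin(a),0],[0,0,-1]]).T
    d=np.array([x,y,z])-p
    print('rotvec(tool)',Ro.from_matrix(M.T@T).as_rotvec().round(3),'| lin in current axes',(M.T@d).round(1),'| lin in target axes',(T.T@d).round(1))
E
python3 plan.py 438 166.4 110 92.2
```

```text
t 0.1 pos [172.4 495.6 230.8] psi 70.8 tilt 0.07 F [ 0.   0.1 -0. ] w 85.6 j [ 1.01  0.31  1.5   0.    1.33 -0.22]
rotvec(tool) [-0.001 -0.    -0.373] | lin in current axes [-359.1 -223.6  121. ] | lin in target axes [-252.8 -339.2  120.8]
```

```bash
python3 -m creep '[{"grip":46,"linear":[0,0,20],"rot":[0,0,-0.093]},{"grip":46,"linear":[0,0,20],"rot":[0,0,-0.093]},{"grip":46,"linear":[0,0,20],"rot":[0,0,-0.093]},{"grip":46,"linear":[0,0,20],"rot":[0,0,-0.093]},{"grip":46,"linear":[-15,-20,5],"rot":[0,0,0]},{"grip":46,"linear":[-21,-28,5],"rot":[0,0,0]},{"grip":46,"linear":[-21,-28,5],"rot":[0,0,0]},{"grip":46,"linear":[-21,-28,5],"rot":[0,0,0]},{"grip":46,"linear":[-21,-28,5],"rot":[0,0,0]},{"grip":46,"linear":[-21,-28,5],"rot":[0,0,0]},{"grip":46,"linear":[-21,-28,5],"rot":[0,0,0]},{"grip":46,"linear":[-21,-28,5],"rot":[0,0,0]}]' 60; python3 plan.py 438 166.4 4 92.2
```

```text
time_s: 1.1
eef_pos: [343.1, 284.5, 111.0]
ee_rot: [-0.0, -0.019, 1.0, -0.0]
force: [0.6, 1.3, 0.6]
grip_width: 0.539
t 1.1 pos [343.1 284.5 111. ] psi 92.1 tilt 0.02 F [0.6 1.3 0.6] w 46.1 j [ 0.43  0.29  1.88  0.    0.97 -1.18]
rotvec(tool) [-0.    -0.    -0.001] | lin in current axes [ -90.5 -121.6  107. ] | lin in target axes [ -90.3 -121.7  107. ]
```

```bash
python3 -m creep '[{"grip":46,"linear":[-22,-30,0],"rot":[0,0,0]},{"grip":46,"linear":[-22,-30,0],"rot":[0,0,0]},{"grip":46,"linear":[-22,-30,10],"rot":[0,0,0]},{"grip":46,"linear":[-24.4,-31.6,10],"rot":[0,0,0]},{"grip":46,"linear":[0,0,20],"rot":[0,0,0]},{"grip":46,"linear":[0,0,20],"rot":[0,0,0]}]'; python3 plan.py 438 166.4 4 92.2; python3 -c "
from h import *
snap('top','top1');p,d=snap('scene','scene1')
a=p[150:270,260:460,::-1];cv2.imwrite('pics/c1.png',cv2.resize(a,None,fx=3.5,fy=3.5))"
```

```text
time_s: 1.6
eef_pos: [438.6, 166.2, 50.7]
ee_rot: [0.001, -0.017, 1.0, 0.0]
force: [-0.4, 0.4, 0.5]
grip_width: 0.538
t 1.6 pos [438.6 166.2  50.7] psi 91.9 tilt 0.07 F [-0.4  0.4  0.5] w 45.9 j [ 0.11  0.43  1.87 -0.    0.84 -1.49]
rotvec(tool) [ 0.     0.001 -0.005] | lin in current axes [ 0.7  0.2 46.7] | lin in target axes [ 0.6  0.2 46.7]
```

View pics/c1.png

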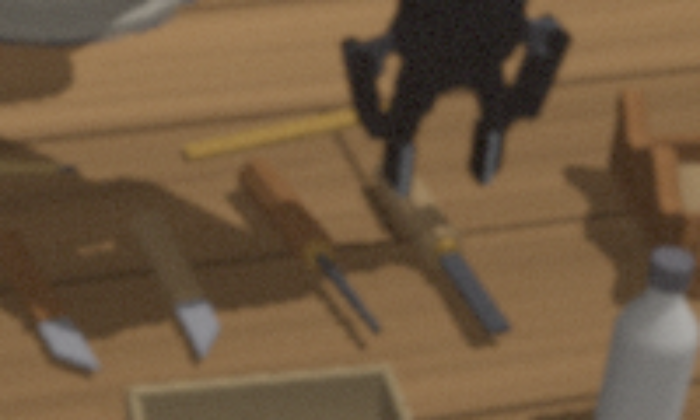

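The open fingers (crop x 400 and 487) straddle the flat file's handle, so I can descend.

```bash
python3 -m creep '[{"grip":46,"linear":[0,0,18],"rot":[0,0,0]},{"grip":46,"linear":[0,0,15],"rot":[0,0,0]},{"grip":46,"linear":[0,0,9],"rot":[0,0,0]},{"grip":46,"linear":[0,0,4],"rot":[0,0,0]},{"grip":15,"linear":[0,0,0],"rot":[0,0,0]},{"grip":15,"linear":[0,0,0],"rot":[0,0,0]},{"grip":15,"linear":[0,0,0],"rot":[0,0,0]},{"grip":15,"linear":[0,0,0],"rot":[0,0,0]},{"grip":15,"linear":[0,0,0],"rot":[0,0,0]},{"grip":15,"linear":[0,0,0],"rot":[0,0,0]}]' 60; python3 plan.py 487.7 357.6 150 169.2
```

```text
time_s: 2.53
eef_pos: [437.8, 168.1, 6.2]
ee_rot: [0.001, -0.019, 1.0, 0.0]
force: [-2.2, 1.4, 6.8]
grip_width: 0.26
t 2.53 pos [437.8 168.1   6.2] psi 92.1 tilt 0.08 F [-2.2  1.4  6.8] w 22.2 j [ 0.12  0.52  1.89  0.    0.73 -1.49]
rotvec(tool) [-1.000e-03  1.000e-03 -1.345e+00] | lin in current axes [ -57.2  187.6 -143.7] | lin in target axes [-195.5  -13.5 -143.8]
```

```bash
python3 -m creep '[{"grip":15,"linear":[0,0,-10],"rot":[0,0,0]},{"grip":15,"linear":[0,0,-25],"rot":[0,0,0]},{"grip":15,"linear":[0,0,-30],"rot":[0,0,0]},{"grip":15,"linear":[0,0,-25],"rot":[0,0,-0.112]},{"grip":15,"linear":[0,0,-20],"rot":[0,0,-0.112]},{"grip":15,"linear":[0,0,-10],"rot":[0,0,-0.112]},{"grip":15,"linear":[0,0,-10],"rot":[0,0,-0.112]},{"grip":15,"linear":[0,0,0],"rot":[0,0,-0.112]},{"grip":15,"linear":[0,0,0],"rot":[0,0,-0.112]},{"grip":15,"linear":[0,0,0],"rot":[0,0,-0.112]},{"grip":15,"linear":[0,0,0],"rot":[0,0,-0.112]},{"grip":15,"linear":[0,0,0],"rot":[0,0,-0.112]}]'; python3 plan.py 487.7 359.0 130 169.2
```

```text
time_s: 3.53
eef_pos: [437.2, 167.8, 136.1]
ee_rot: [0.0, -0.502, 0.865, -0.0]
force: [-0.1, 0.1, 1.1]
grip_width: 0.26
t 3.53 pos [437.2 167.8 136.1] psi 150.2 tilt 0.03 F [-0.1  0.1  1.1] w 22.2 j [ 0.12  0.29  1.79 -0.    1.05 -2.51]
rotvec(tool) [-0.001  0.    -0.332] | lin in current axes [-191.    51.2    6.1] | lin in target axes [-197.3  -13.8    6.1]
```

```bash
python3 -m creep '[{"grip":15,"linear":[-25,7,0],"rot":[0,0,0]},{"grip":15,"linear":[-34,9,0],"rot":[0,0,0]},{"grip":15,"linear":[-34,9,0],"rot":[0,0,0]},{"grip":15,"linear":[-34,9,0],"rot":[0,0,0]},{"grip":15,"linear":[-34,9,0],"rot":[0,0,0]},{"grip":15,"linear":[-30,8.2,0],"rot":[0,0,0]},{"grip":15,"linear":[0,0,0],"rot":[0,0,-0.111]},{"grip":15,"linear":[0,0,0],"rot":[0,0,-0.111]},{"grip":15,"linear":[0,0,0],"rot":[0,0,-0.11]},{"grip":15,"linear":[0,0,0],"rot":[0,0,0]}]'; python3 plan.py 487.7 359.0 90 169.2; python3 -c "
from h import *
p,d=snap('top','top2');p=p[180:380,60:280,::-1];cv2.imwrite('pics/c2.png',cv2.resize(p,None,fx=3,fy=3));
p,d=snap('scene','scene2')
a=p[120:270,380:560,::-1];cv2.imwrite('pics/c2s.png',cv2.resize(a,None,fx=3.5,fy=3.5))"
```

```text
time_s: 4.37
eef_pos: [488.7, 358.9, 135.9]
ee_rot: [0.0, -0.637, 0.771, -0.0]
force: [-0.6, -0.2, 0.0]
grip_width: 0.26
t 4.37 pos [488.7 358.9 135.9] psi 169.1 tilt 0.01 F [-0.6 -0.2  0. ] w 22.2 j [ 0.44  0.57  1.36 -0.    1.2  -2.51]
rotvec(tool) [-0.    -0.    -0.001] | lin in current axes [ 0.1  1.  45.9] | lin in target axes [ 0.1  1.  45.9]
```

View pics/c2.png

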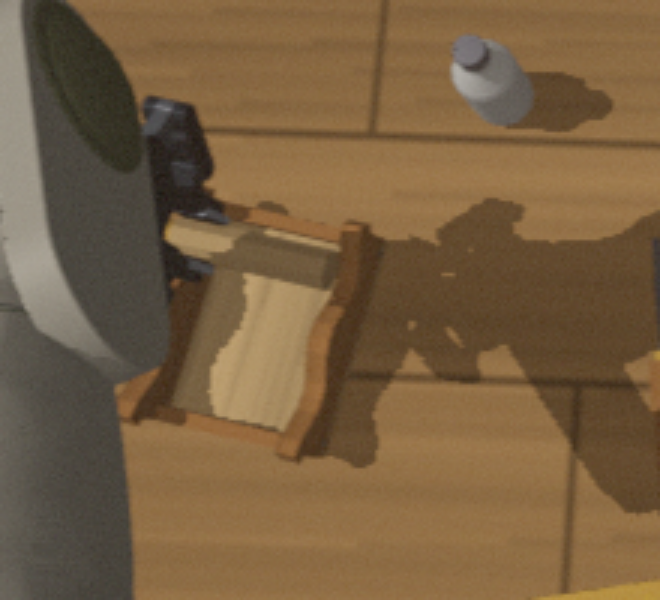

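View pics/c2s.png

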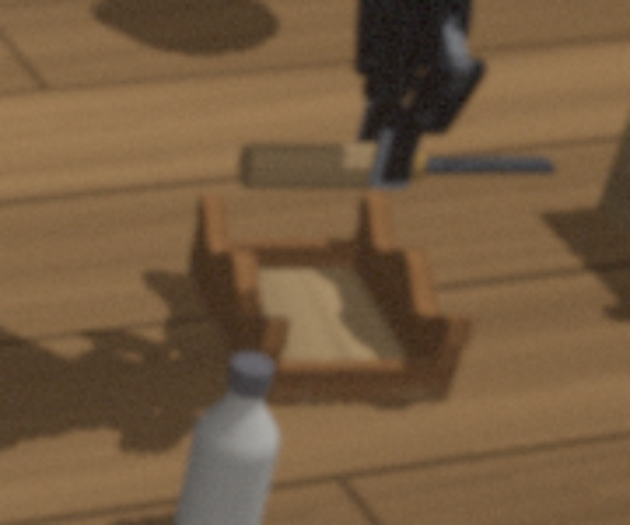

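The file is held level above the rack. I'll lower it into the far notch.

```bash
python3 -m creep '[{"grip":15,"linear":[0,0.7,25],"rot":[0,0,0]},{"grip":15,"linear":[0,0,25],"rot":[0,0,0]},{"grip":15,"linear":[0,0,17],"rot":[0,0,0]},{"grip":15,"linear":[0,0,10],"rot":[0,0,0]},{"grip":15,"linear":[0,0,5],"rot":[0,0,0]},{"grip":15,"linear":[0,0,2],"rot":[0,0,0]},{"grip":15,"linear":[0,0,0],"rot":[0,0,0]},{"grip":15,"linear":[0,0,0],"rot":[0,0,0]}]'; python3 plan.py 487.7 359.0 48 169.2; python3 -c "
from h import *
p,d=snap('scene','scene3')
a=p[120:270,380:560,::-1];cv2.imwrite('pics/c3s.png',cv2.resize(a,None,fx=3.5,fy=3.5))"
```

```text
time_s: 5.13
eef_pos: [488.7, 359.1, 52.4]
ee_rot: [0.001, -0.635, 0.772, -0.0]
force: [-0.5, -0.1, -1.0]
grip_width: 0.262
t 5.13 pos [488.7 359.1  52.4] psi 168.9 tilt 0.1 F [-0.5 -0.1 -1. ] w 22.4 j [ 0.44  0.67  1.44  0.    1.03 -2.51]
rotvec(tool) [-0.001  0.001 -0.006] | lin in current axes [0.3 0.9 4.4] | lin in target axes [0.3 0.9 4.4]
```

View pics/c3s.png

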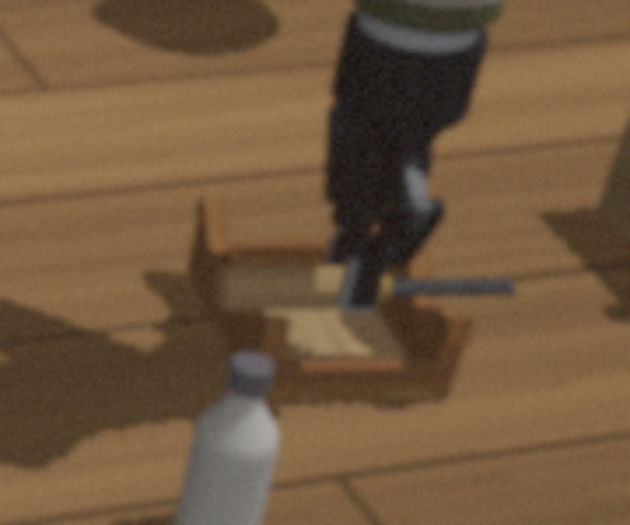

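```bash
python3 -m creep '[{"grip":15,"linear":[0,0,2],"rot":[0,0,0]},{"grip":15,"linear":[0,0,2],"rot":[0,0,0]},{"grip":15,"linear":[0,0,2],"rot":[0,0,0]},{"grip":15,"linear":[0,0,0],"rot":[0,0,0]}]'; python3 plan.py
```

```text
time_s: 5.52
eef_pos: [488.6, 359.3, 46.1]
ee_rot: [0.001, -0.635, 0.772, -0.0]
force: [-0.4, 1.6, 7.8]
grip_width: 0.26
t 5.52 pos [488.6 359.3  46.1] psi 168.9 tilt 0.09 F [-0.4  1.6  7.8] w 22.2 j [ 0.44  0.68  1.44  0.    1.02 -2.51]
```

```bash
python3 -m creep '[{"grip":28,"linear":[0,0,0],"rot":[0,0,0]},{"grip":34,"linear":[0,0,0],"rot":[0,0,0]},{"grip":44,"linear":[0,0,0],"rot":[0,0,0]},{"grip":44,"linear":[0,0,0],"rot":[0,0,0]},{"grip":44,"linear":[0,0,0],"rot":[0,0,0]},{"grip":44,"linear":[0,0,-10],"rot":[0,0,0]},{"grip":44,"linear":[0,0,-25],"rot":[0,0,0]},{"grip":44,"linear":[0,0,-30],"rot":[0,0,0]},{"grip":44,"linear":[0,0,-20],"rot":[0,0,0.12]},{"grip":44,"linear":[0,0,0],"rot":[0,0,0.12]},{"grip":44,"linear":[0,0,0],"rot":[0,0,0.12]},{"grip":44,"linear":[0,0,0],"rot":[0,0,0.12]}]'; python3 plan.py 424.5 88.7 110 98.1
```

```text
time_s: 6.52
eef_pos: [488.3, 359.0, 131.5]
ee_rot: [0.001, -0.431, 0.902, 0.0]
force: [-0.2, 0.2, -1.2]
grip_width: 0.514
t 6.52 pos [488.3 359.  131.5] psi 141.1 tilt 0.08 F [-0.2  0.2 -1.2] w 43.9 j [ 0.44  0.58  1.37  0.    1.19 -2.02]
rotvec(tool) [-0.     0.001  0.75 ] | lin in current axes [ 250.4 -120.2   21.3] | lin in target axes [ 101.2 -258.6   21.5]
```

```bash
python3 -m creep '[{"grip":46,"linear":[0,0,0],"rot":[0,0,0.11]},{"grip":46,"linear":[0,0,0],"rot":[0,0,0.11]},{"grip":46,"linear":[0,0,0],"rot":[0,0,0.11]},{"grip":46,"linear":[0,0,0],"rot":[0,0,0.11]},{"grip":46,"linear":[0,0,0],"rot":[0,0,0.11]},{"grip":46,"linear":[0,0,0],"rot":[0,0,0.1]},{"grip":46,"linear":[0,0,0],"rot":[0,0,0.1]},{"grip":46,"linear":[11,-28,0],"rot":[0,0,0]},{"grip":46,"linear":[13,-33,0],"rot":[0,0,0]},{"grip":46,"linear":[13,-33,0],"rot":[0,0,0]},{"grip":46,"linear":[13,-33,0],"rot":[0,0,0]},{"grip":46,"linear":[13,-33,0],"rot":[0,0,0]}]'; python3 plan.py 424.5 88.7 110 98.1; python3 -c "
from h import *
p,d=snap('top','top4');p=p[220:360,60:280,::-1];cv2.imwrite('pics/c4.png',cv2.resize(p,None,fx=3,fy=3));
p,d=snap('scene','scene4')
a=p[150:270,380:560,::-1];cv2.imwrite('pics/c4s.png',cv2.resize(a,None,fx=3.5,fy=3.5))"
```

```text
time_s: 7.52
eef_pos: [448.7, 190.1, 131.0]
ee_rot: [0.0, -0.074, 0.997, 0.0]
force: [0.6, -1.4, -0.7]
grip_width: 0.537
t 7.52 pos [448.7 190.1 131. ] psi 98.5 tilt 0.05 F [ 0.6 -1.4 -0.7] w 45.8 j [ 0.16  0.34  1.75 -0.    1.06 -1.56]
rotvec(tool) [-0.     0.001  0.006] | lin in current axes [ 38.9 -96.7  21. ] | lin in target axes [ 38.2 -96.9  21. ]
```

View pics/c4.png

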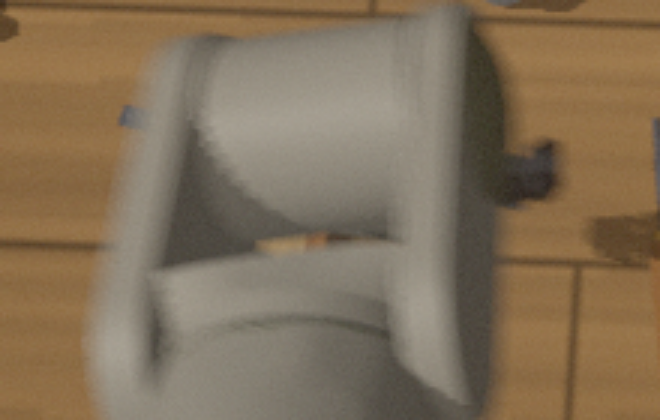

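View pics/c4s.png

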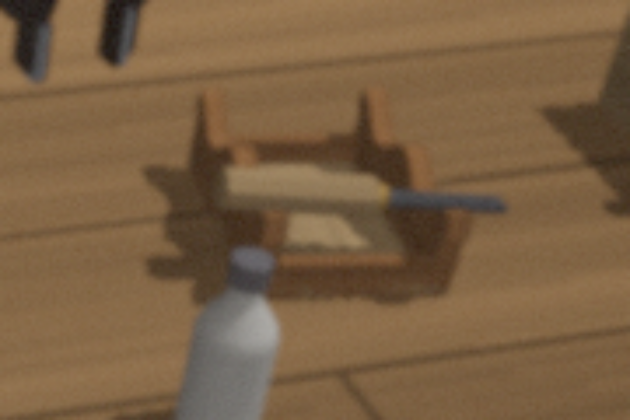

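The flat file rests across the far notch (handle at crop 300,185 and blade at 440,200). Next is the round file.

```bash
python3 -m creep '[{"grip":46,"linear":[13,-32.3,0],"rot":[0,0,0]},{"grip":46,"linear":[13,-32.3,10],"rot":[0,0,0]},{"grip":46,"linear":[12.7,-32.1,20],"rot":[0,0,0.006]},{"grip":46,"linear":[0,0,30],"rot":[0,0,0]},{"grip":46,"linear":[0,0,25],"rot":[0,0,0]},{"grip":46,"linear":[0,0,20],"rot":[0,0,0]},{"grip":46,"linear":[0,0,12],"rot":[0,0,0]},{"grip":46,"linear":[0,0,6],"rot":[0,0,0]},{"grip":46,"linear":[0,0,3],"rot":[0,0,0]},{"grip":46,"linear":[0,0,0],"rot":[0,0,0]}]'; python3 plan.py 424.5 88.7 5 98.1
```

```text
time_s: 8.45
eef_pos: [425.6, 90.3, 4.5]
ee_rot: [0.0, -0.071, 0.997, -0.0]
force: [-0.1, -0.7, -0.3]
grip_width: 0.536
t 8.45 pos [425.6  90.3   4.5] psi 98.1 tilt 0.02 F [-0.1 -0.7 -0.3] w 45.8 j [-0.06  0.47  1.99  0.    0.68 -1.77]
rotvec(tool) [-0.  0.  0.] | lin in current axes [ 1.3 -1.5 -0.5] | lin in target axes [ 1.3 -1.5 -0.5]
```

```bash
python3 -m creep '[{"grip":46,"linear":[0,-1,0],"rot":[0,0,0]},{"grip":15,"linear":[0,0,0],"rot":[0,0,0]},{"grip":15,"linear":[0,0,0],"rot":[0,0,0]},{"grip":15,"linear":[0,0,0],"rot":[0,0,0]},{"grip":15,"linear":[0,0,0],"rot":[0,0,0]},{"grip":15,"linear":[0,0,0],"rot":[0,0,0]},{"grip":15,"linear":[0,0,-10],"rot":[0,0,0]},{"grip":15,"linear":[0,0,-25],"rot":[0,0,0]},{"grip":15,"linear":[0,0,-30],"rot":[0,0,0]},{"grip":15,"linear":[0,0,-30],"rot":[0,0,0]},{"grip":15,"linear":[0,0,-25],"rot":[0,0,0]},{"grip":15,"linear":[0,0,-10],"rot":[0,0,0]}]' 60; python3 plan.py 413.1 374 130 169.2
```

```text
time_s: 9.45
eef_pos: [426.5, 89.1, 137.9]
ee_rot: [0.003, -0.071, 0.998, -0.0]
force: [0.1, -0.6, -0.9]
grip_width: 0.258
t 9.45 pos [426.5  89.1 137.9] psi 98.1 tilt 0.32 F [ 0.1 -0.6 -0.9] w 22.0 j [-0.06  0.22  1.88  0.    1.03 -1.78]
rotvec(tool) [-0.004  0.004 -1.241] | lin in current axes [-26.8 284.    7.7] | lin in target axes [-277.3   66.6    7.9]
```

```bash
python3 -m creep '[{"grip":15,"linear":[-3,24,0],"rot":[0,0,0]},{"grip":15,"linear":[-3.4,36,0],"rot":[0,0,0]},{"grip":15,"linear":[-3.4,36,0],"rot":[0,0,0]},{"grip":15,"linear":[-3.4,36,0],"rot":[0,0,0]},{"grip":15,"linear":[-3.4,36,0],"rot":[0,0,0]},{"grip":15,"linear":[-3.4,36,0],"rot":[0,0,0]},{"grip":15,"linear":[-3.4,36,0],"rot":[0,0,0]},{"grip":15,"linear":[-3.4,36,0],"rot":[0,0,0]},{"grip":15,"linear":[0,8,0],"rot":[0,0,-0.1]},{"grip":15,"linear":[0,0,0],"rot":[0,0,-0.114]},{"grip":15,"linear":[0,0,0],"rot":[0,0,-0.114]},{"grip":15,"linear":[0,0,0],"rot":[0,0,-0.114]}]'; python3 -m creep '[{"grip":15,"linear":[0,0,0],"rot":[0,0,-0.114]},{"grip":15,"linear":[0,0,0],"rot":[0,0,-0.114]},{"grip":15,"linear":[0,0,0],"rot":[0,0,-0.114]},{"grip":15,"linear":[0,0,0],"rot":[0,0,-0.114]},{"grip":15,"linear":[0,0,0],"rot":[0,0,-0.114]},{"grip":15,"linear":[0,0,0],"rot":[0,0,-0.114]},{"grip":15,"linear":[0,0,0],"rot":[0,0,-0.114]},{"grip":15,"linear":[0,0,0],"rot":[0,0,0]}]'; python3 plan.py 413.1 373.4 70 169.2;  python3 -c "
from h import *
p,d=snap('scene','scene5')
a=p[120:270,380:560,::-1];cv2.imwrite('pics/c5s.png',cv2.resize(a,None,fx=3.5,fy=3.5))"
```

```text
time_s: 10.45
eef_pos: [411.6, 374.3, 134.4]
ee_rot: [-0.0, -0.291, 0.957, -0.0]
force: [-0.4, 0.0, -0.7]
grip_width: 0.261
time_s: 11.12
eef_pos: [411.8, 374.0, 134.5]
ee_rot: [0.0, -0.639, 0.77, -0.0]
force: [0.0, 0.3, -1.5]
grip_width: 0.264
t 11.12 pos [411.8 374.  134.5] psi 169.4 tilt 0.01 F [ 0.   0.3 -1.5] w 22.6 j [ 0.53  0.47  1.53  0.    1.14 -2.43]
rotvec(tool) [-0.     0.     0.003] | lin in current axes [ 0.4 -1.4 64.5] | lin in target axes [ 0.4 -1.4 64.5]
```

View pics/c5s.png

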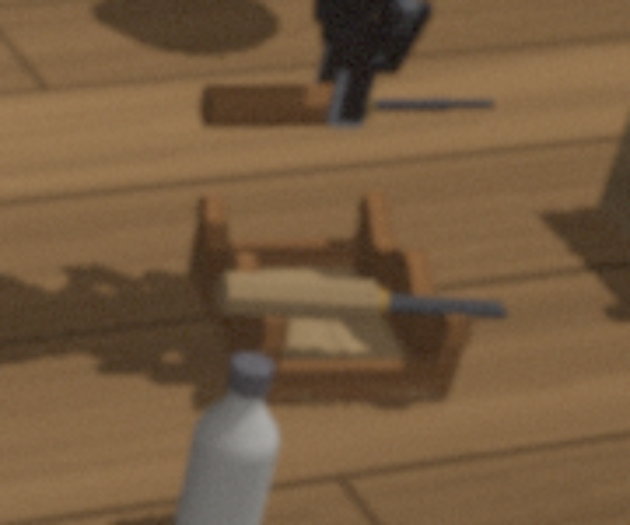

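```bash
python3 -m creep '[{"grip":15,"linear":[0,-1.4,25],"rot":[0,0,0]},{"grip":15,"linear":[0,0,25],"rot":[0,0,0]},{"grip":15,"linear":[0,0,18],"rot":[0,0,0]},{"grip":15,"linear":[0,0,10],"rot":[0,0,0]},{"grip":15,"linear":[0,0,4],"rot":[0,0,0]},{"grip":15,"linear":[0,0,2],"rot":[0,0,0]},{"grip":15,"linear":[0,0,2],"rot":[0,0,0]},{"grip":15,"linear":[0,0,2],"rot":[0,0,0]},{"grip":15,"linear":[0,0,0],"rot":[0,0,0]}]'; python3 plan.py 413.1 373.4 46 169.2;  python3 -c "
from h import *
p,d=snap('scene','scene6')
a=p[120:270,380:560,::-1];cv2.imwrite('pics/c6s.png',cv2.resize(a,None,fx=3.5,fy=3.5))"
```

```text
time_s: 11.92
eef_pos: [413.6, 373.9, 46.8]
ee_rot: [0.001, -0.637, 0.771, -0.0]
force: [-0.4, -0.0, -1.1]
grip_width: 0.263
t 11.92 pos [413.6 373.9  46.8] psi 169.1 tilt 0.07 F [-0.4 -0.  -1.1] w 22.4 j [ 0.52  0.59  1.6  -0.    0.95 -2.43]
rotvec(tool) [-0.001  0.001 -0.001] | lin in current axes [0.6 0.4 0.8] | lin in target axes [0.6 0.4 0.8]
```

View pics/c6s.png

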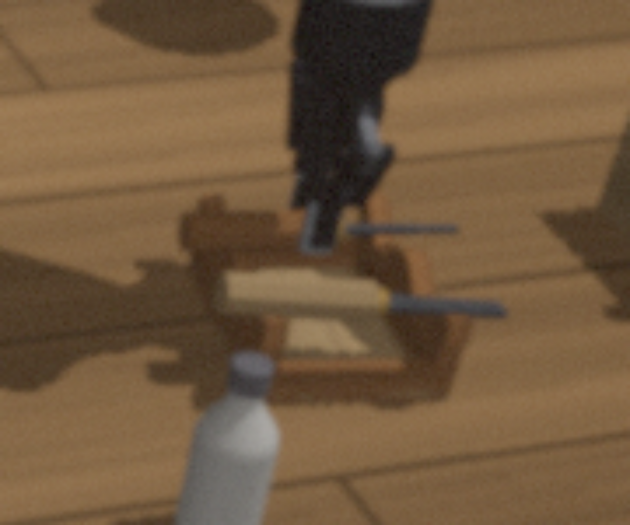

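```bash
python3 -m creep '[{"grip":15,"linear":[0,0,1.5],"rot":[0,0,0]},{"grip":15,"linear":[0,0,1.5],"rot":[0,0,0]},{"grip":15,"linear":[0,0,1],"rot":[0,0,0]},{"grip":15,"linear":[0,0,0],"rot":[0,0,0]}]'; python3 plan.py
```

```text
time_s: 12.3
eef_pos: [414.1, 374.5, 43.7]
ee_rot: [0.002, -0.637, 0.771, -0.0]
force: [-0.4, 2.3, 8.9]
grip_width: 0.257
t 12.3 pos [414.1 374.5  43.7] psi 169.1 tilt 0.17 F [-0.4  2.3  8.9] w 21.9 j [ 0.53  0.6   1.6   0.    0.94 -2.43]
```

```bash
python3 -m creep '[{"grip":28,"linear":[0,0,0],"rot":[0,0,0]},{"grip":34,"linear":[0,0,0],"rot":[0,0,0]},{"grip":44,"linear":[0,0,0],"rot":[0,0,0]},{"grip":44,"linear":[0,0,0],"rot":[0,0,0]},{"grip":44,"linear":[0,0,0],"rot":[0,0,0]},{"grip":44,"linear":[0,0,-10],"rot":[0,0,0]},{"grip":44,"linear":[0,0,-25],"rot":[0,0,0]},{"grip":44,"linear":[0,0,-30],"rot":[0,0,0]},{"grip":44,"linear":[0,0,-30],"rot":[0,0,0.12]},{"grip":44,"linear":[0,0,0],"rot":[0,0,0.12]},{"grip":44,"linear":[0,0,0],"rot":[0,0,0.12]},{"grip":44,"linear":[0,0,0],"rot":[0,0,0.12]}]'; python3 -m creep '[{"grip":40,"linear":[0,0,0],"rot":[0,0,0.11]},{"grip":40,"linear":[0,0,0],"rot":[0,0,0.11]},{"grip":40,"linear":[0,0,0],"rot":[0,0,0.11]},{"grip":40,"linear":[0,0,0],"rot":[0,0,0.11]},{"grip":40,"linear":[0,0,0],"rot":[0,0,0.11]},{"grip":40,"linear":[0,0,0],"rot":[0,0,0.11]},{"grip":40,"linear":[0,0,0],"rot":[0,0,0.11]},{"grip":40,"linear":[0,0,0],"rot":[0,0,0.05]}]'; python3 plan.py 440 2.3 100 94.4; python3 -c "
from h import *
p,d=snap('scene','scene7')
a=p[120:270,380:560,::-1];cv2.imwrite('pics/c7s.png',cv2.resize(a,None,fx=3.5,fy=3.5))"
```

```text
time_s: 13.3
eef_pos: [413.4, 373.9, 138.6]
ee_rot: [0.001, -0.433, 0.901, 0.0]
force: [0.5, 0.1, 0.3]
grip_width: 0.515
time_s: 13.97
eef_pos: [413.3, 373.8, 138.0]
ee_rot: [0.0, -0.038, 0.999, 0.0]
force: [-0.5, 0.5, 0.1]
grip_width: 0.468
t 13.97 pos [413.3 373.8 138. ] psi 94.3 tilt 0.03 F [-0.5  0.5  0.1] w 39.9 j [ 0.52  0.47  1.53 -0.    1.15 -1.12]
rotvec(tool) [ 0.     0.    -0.001] | lin in current axes [   1.4 -372.4   38. ] | lin in target axes [   1.9 -372.4   38. ]
```

View pics/c7s.png

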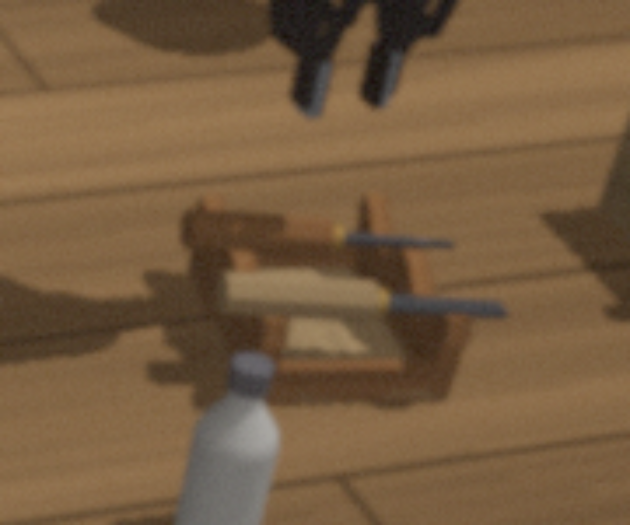

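Both files now lie in separate notches. Moving to knife A (the light-handled one).

```bash
python3 -m creep '[{"grip":40,"linear":[0,-25,0],"rot":[0,0,0]},{"grip":40,"linear":[0,-37,0],"rot":[0,0,0]},{"grip":40,"linear":[0,-38,0],"rot":[0,0,0]},{"grip":40,"linear":[0,-38,0],"rot":[0,0,0]},{"grip":40,"linear":[0,-38,0],"rot":[0,0,0]},{"grip":40,"linear":[0,-38,0],"rot":[0,0,0]},{"grip":40,"linear":[0,-38,0],"rot":[0,0,0]},{"grip":40,"linear":[0,-38,0],"rot":[0,0,0]},{"grip":40,"linear":[0,-38,0],"rot":[0,0,0]},{"grip":40,"linear":[0,-34,15],"rot":[0,0,0]},{"grip":40,"linear":[0,-11,20],"rot":[0,0,0]},{"grip":40,"linear":[0,0,30],"rot":[0,0,0]}]'; python3 plan.py 440 2.3 2.5 94.4; python3 -c "
from h import *
p,d=snap('scene','scene8')
a=p[150:270,240:420,::-1];cv2.imwrite('pics/c8s.png',cv2.resize(a,None,fx=3.5,fy=3.5))"
```

```text
time_s: 15.02
eef_pos: [445.3, -0.9, 73.6]
ee_rot: [0.003, -0.04, 0.999, -0.001]
force: [1.1, 0.0, -0.7]
grip_width: 0.462
t 15.02 pos [445.3  -0.9  73.6] psi 94.5 tilt 0.32 F [ 1.1  0.  -0.7] w 39.4 j [-0.27  0.35  1.92 -0.    0.87 -1.92]
rotvec(tool) [-0.002  0.005  0.002] | lin in current axes [ 5.4  3.8 71.1] | lin in target axes [ 5.   3.6 71.1]
```

View pics/c8s.png

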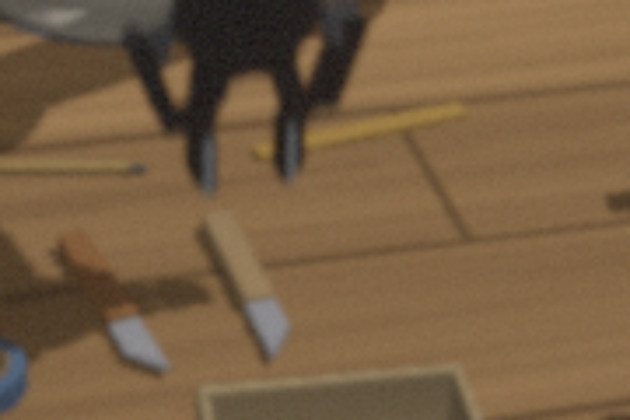

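```bash
python3 -m creep '[{"grip":40,"linear":[5,3.4,25],"rot":[0,0,0]},{"grip":40,"linear":[0,0,20],"rot":[0,0,0]},{"grip":40,"linear":[0,0,13],"rot":[0,0,0]},{"grip":40,"linear":[0,0,7],"rot":[0,0,0]},{"grip":40,"linear":[0,0,3],"rot":[0,0,0]},{"grip":40,"linear":[0,0,0],"rot":[0,0,0]}]'; python3 plan.py 440 2.3 2.5 94.4; python3 -c "
from h import *
p,d=snap('scene','scene9')
a=p[150:270,240:420,::-1];cv2.imwrite('pics/c9s.png',cv2.resize(a,None,fx=3.5,fy=3.5))"
```

```text
time_s: 15.57
eef_pos: [438.5, 5.1, 4.7]
ee_rot: [0.0, -0.041, 0.999, 0.0]
force: [-0.0, 0.1, 0.8]
grip_width: 0.471
t 15.57 pos [438.5   5.1   4.7] psi 94.7 tilt 0.0 F [-0.   0.1  0.8] w 40.3 j [-0.26  0.47  1.98  0.    0.69 -1.91]
rotvec(tool) [0.    0.    0.005] | lin in current axes [-1.3 -2.9  2.2] | lin in target axes [-1.3 -2.9  2.2]
```

View pics/c9s.png

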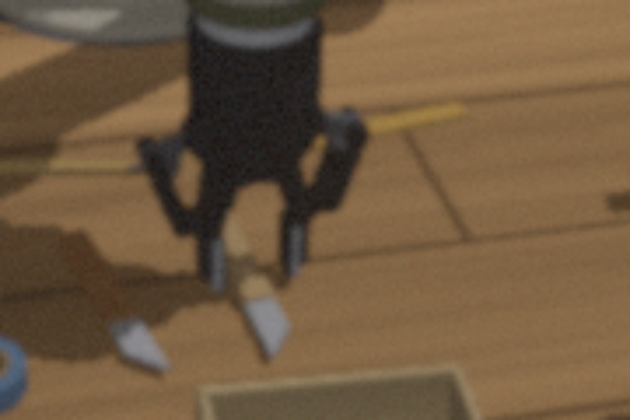

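```bash
python3 -m creep '[{"grip":40,"linear":[-1,-2.5,1],"rot":[0,0,0]},{"grip":10,"linear":[0,0,0],"rot":[0,0,0]},{"grip":10,"linear":[0,0,0],"rot":[0,0,0]},{"grip":10,"linear":[0,0,0],"rot":[0,0,0]},{"grip":10,"linear":[0,0,0],"rot":[0,0,0]},{"grip":10,"linear":[0,0,0],"rot":[0,0,0]},{"grip":10,"linear":[0,0,0],"rot":[0,0,0]}]' 60; python3 plan.py 416 -363 110 -0.7
```

```text
time_s: 16.2
eef_pos: [440.0, 2.3, 4.1]
ee_rot: [0.001, -0.041, 0.999, -0.0]
force: [-2.2, -1.2, 7.8]
grip_width: 0.211
t 16.2 pos [440.    2.3   4.1] psi 94.7 tilt 0.08 F [-2.2 -1.2  7.8] w 18.0 j [-0.26  0.48  1.98 -0.    0.69 -1.91]
rotvec(tool) [1.000e-03 1.000e-03 1.664e+00] | lin in current axes [  53.4 -362.2 -105.7] | lin in target axes [-365.6  -19.5 -105.9]
```

```bash
python3 -m creep '[{"grip":10,"linear":[0,0,-10],"rot":[0,0,0]},{"grip":10,"linear":[0,0,-25],"rot":[0,0,0]},{"grip":10,"linear":[0,0,-30],"rot":[0,0,0]},{"grip":10,"linear":[0,0,-30],"rot":[0,0,0.1]},{"grip":10,"linear":[0,0,-15],"rot":[0,0,0.112]},{"grip":10,"linear":[0,0,0],"rot":[0,0,0.112]},{"grip":10,"linear":[0,0,0],"rot":[0,0,0.112]},{"grip":10,"linear":[0,0,0],"rot":[0,0,0.112]},{"grip":10,"linear":[0,0,0],"rot":[0,0,0.112]},{"grip":10,"linear":[0,0,0],"rot":[0,0,0.112]},{"grip":10,"linear":[0,0,0],"rot":[0,0,0.112]},{"grip":10,"linear":[0,0,0],"rot":[0,0,0.112]}]'; python3 -m creep '[{"grip":10,"linear":[0,0,0],"rot":[0,0,0.112]},{"grip":10,"linear":[0,0,0],"rot":[0,0,0.112]},{"grip":10,"linear":[0,0,0],"rot":[0,0,0.112]},{"grip":10,"linear":[0,0,0],"rot":[0,0,0.112]},{"grip":10,"linear":[0,0,0],"rot":[0,0,0.112]},{"grip":10,"linear":[0,0,0],"rot":[0,0,0.108]},{"grip":10,"linear":[0,0,0],"rot":[0,0,0]}]'; python3 plan.py 419 -363.2 60 -0.7; python3 -c "
from h import *
p,d=snap('scene','scene10')
a=p[100:300,50:350,::-1];cv2.imwrite('pics/c10s.png',cv2.resize(a,None,fx=2.6,fy=2.6))"
```

```text
time_s: 17.2
eef_pos: [439.4, 2.6, 113.5]
ee_rot: [0.0, 0.444, 0.896, 0.0]
force: [-0.3, -0.4, -0.5]
grip_width: 0.209
time_s: 17.78
eef_pos: [439.4, 2.6, 113.5]
ee_rot: [0.0, 0.713, 0.702, 0.0]
force: [0.3, 0.6, -0.7]
grip_width: 0.208
t 17.78 pos [439.4   2.6 113.5] psi -0.9 tilt 0.01 F [ 0.3  0.6 -0.7] w 17.8 j [-0.26  0.27  1.9  -0.    0.97 -0.25]
rotvec(tool) [ 0.     0.    -0.004] | lin in current axes [-366.   -14.7   53.5] | lin in target axes [-366.   -15.9   53.5]
```

View pics/c10s.png

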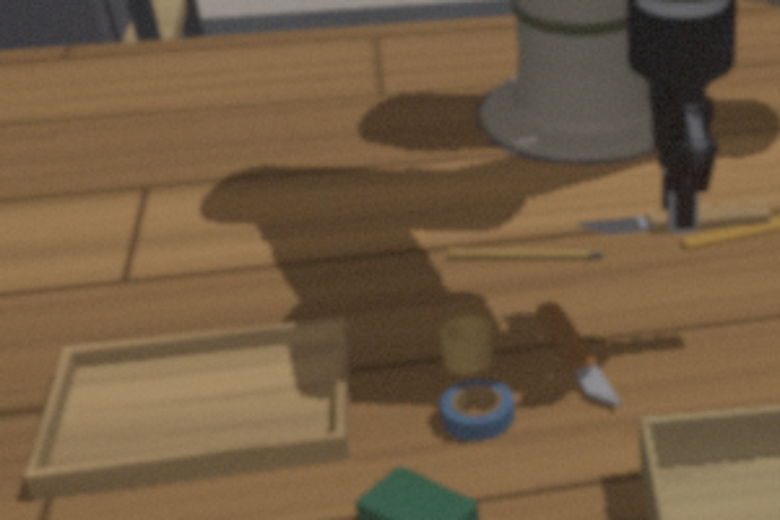

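```bash
python3 -m creep '[{"grip":10,"linear":[-24,-1.4,0],"rot":[0,0,-0.004]},{"grip":10,"linear":[-36,-1.5,0],"rot":[0,0,0]},{"grip":10,"linear":[-36,-1.5,0],"rot":[0,0,0]},{"grip":10,"linear":[-36,-1.5,0],"rot":[0,0,0]},{"grip":10,"linear":[-36,-1.5,0],"rot":[0,0,0]},{"grip":10,"linear":[-36,-1.5,0],"rot":[0,0,0]},{"grip":10,"linear":[-36,-1.5,0],"rot":[0,0,0]},{"grip":10,"linear":[-36,-1.5,0],"rot":[0,0,0]},{"grip":10,"linear":[-36,-1.5,0],"rot":[0,0,0]},{"grip":10,"linear":[-34,-1.5,0],"rot":[0,0,0]},{"grip":10,"linear":[-20,-0.8,15],"rot":[0,0,0]},{"grip":10,"linear":[0,0,15],"rot":[0,0,0]}]'; python3 -m creep '[{"grip":10,"linear":[0,0,20],"rot":[0,0,0]},{"grip":10,"linear":[0,0,10],"rot":[0,0,0]},{"grip":10,"linear":[0,0,0],"rot":[0,0,0]}]'; python3 plan.py 419 -363.2 11 -0.7; python3 -c "
from h import *
p,d=snap('top','top11');p=p[220:380,400:600,::-1];cv2.imwrite('pics/c11.png',cv2.resize(p,None,fx=3,fy=3));
p,d=snap('scene','scene11')
a=p[180:320,40:240,::-1];cv2.imwrite('pics/c11s.png',cv2.resize(a,None,fx=3,fy=3))"
```

```text
time_s: 18.83
eef_pos: [420.3, -367.5, 83.4]
ee_rot: [0.002, 0.71, 0.705, -0.001]
force: [0.2, 0.3, -0.2]
grip_width: 0.214
time_s: 19.08
eef_pos: [419.9, -362.2, 51.3]
ee_rot: [-0.002, 0.709, 0.705, 0.0]
force: [0.5, 0.5, -0.6]
grip_width: 0.21
t 19.08 pos [ 419.9 -362.2   51.3] psi -0.3 tilt 0.24 F [ 0.5  0.5 -0.6] w 17.9 j [-0.92  0.58  1.6   0.    0.96 -0.92]
rotvec(tool) [-0.003 -0.003  0.006] | lin in current axes [-1.1 -0.8 40.3] | lin in target axes [-1.  -0.9 40.3]
```

View pics/c11s.png

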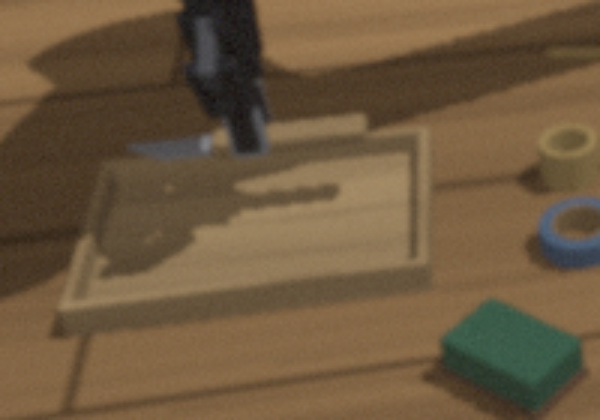

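View pics/c11.png

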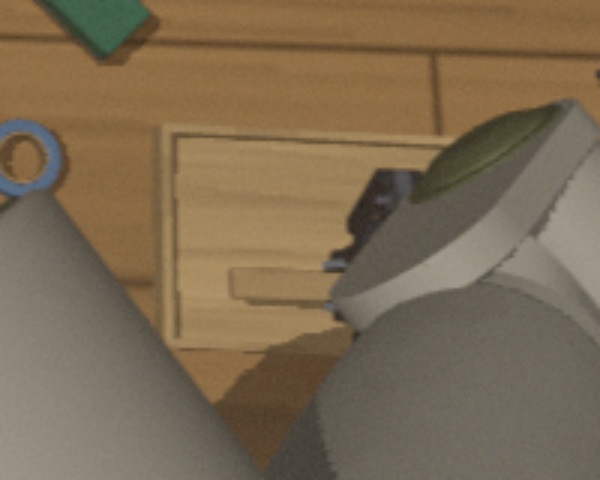

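```bash
python3 -m creep '[{"grip":10,"linear":[0,1,15],"rot":[0,0,0]},{"grip":10,"linear":[0,0,12],"rot":[0,0,0]},{"grip":10,"linear":[0,0,7],"rot":[0,0,0]},{"grip":10,"linear":[0,0,3],"rot":[0,0,0]},{"grip":10,"linear":[0,0,2],"rot":[0,0,0]},{"grip":10,"linear":[0,0,1],"rot":[0,0,0]},{"grip":10,"linear":[0,0,1],"rot":[0,0,0]},{"grip":10,"linear":[0,0,0],"rot":[0,0,0]}]'; python3 plan.py
```

```text
time_s: 19.85
eef_pos: [421.9, -363.4, 12.5]
ee_rot: [0.0, 0.71, 0.704, -0.0]
force: [-0.1, -0.5, -1.1]
grip_width: 0.211
t 19.85 pos [ 421.9 -363.4   12.5] psi -0.5 tilt 0.03 F [-0.1 -0.5 -1.1] w 18.0 j [-0.92  0.64  1.62  0.    0.88 -0.91]
```

```bash
python3 -m creep '[{"grip":10,"linear":[0,0,1],"rot":[0,0,0]},{"grip":10,"linear":[0,0,1],"rot":[0,0,0]},{"grip":10,"linear":[0,0,1],"rot":[0,0,0]},{"grip":10,"linear":[0,0,0],"rot":[0,0,0]}]'; python3 plan.py
```

```text
time_s: 20.18
eef_pos: [421.9, -363.4, 10.2]
ee_rot: [0.0, 0.71, 0.704, -0.0]
force: [-2.1, 2.6, 8.3]
grip_width: 0.209
t 20.18 pos [ 421.9 -363.4   10.2] psi -0.5 tilt 0.03 F [-2.1  2.6  8.3] w 17.8 j [-0.92  0.65  1.62 -0.    0.87 -0.91]
```

Contact came at 10.2 mm, as predicted. Releasing and moving to knife B.

```bash
python3 -m creep '[{"grip":22,"linear":[0,0,0],"rot":[0,0,0]},{"grip":26,"linear":[0,0,0],"rot":[0,0,0]},{"grip":28,"linear":[0,0,0],"rot":[0,0,0]},{"grip":28,"linear":[0,0,0],"rot":[0,0,0]},{"grip":28,"linear":[0,0,-10],"rot":[0,0,0]},{"grip":28,"linear":[0,0,-25],"rot":[0,0,0]},{"grip":28,"linear":[0,0,-30],"rot":[0,0,0]},{"grip":28,"linear":[0,0,-25],"rot":[0,0,0]},{"grip":40,"linear":[30,0,0],"rot":[0,0,0]},{"grip":40,"linear":[38,3,0],"rot":[0,0,0]},{"grip":40,"linear":[38,3,0],"rot":[0,0,0]},{"grip":40,"linear":[38,3,0],"rot":[0,0,0]}]'; python3 plan.py 442.5 -82 100 101.4; python3 -c "
from h import *
p,d=snap('top','top12');p=p[220:380,400:600,::-1];cv2.imwrite('pics/c12.png',cv2.resize(p,None,fx=3,fy=3));
p,d=snap('scene','scene12')
a=p[180:320,40:240,::-1];cv2.imwrite('pics/c12s.png',cv2.resize(a,None,fx=3,fy=3))"
```

```text
time_s: 21.18
eef_pos: [431.7, -218.0, 100.1]
ee_rot: [0.0, 0.71, 0.704, 0.0]
force: [0.7, 0.1, 0.2]
grip_width: 0.469
t 21.18 pos [ 431.7 -218.   100.1] psi -0.5 tilt 0.05 F [0.7 0.1 0.2] w 40.0 j [-0.71  0.38  1.79  0.    0.98 -0.7 ]
rotvec(tool) [ 0.000e+00  1.000e-03 -1.779e+00] | lin in current axes [136.    9.6   0. ] | lin in target axes [-3.740e+01  1.311e+02  1.000e-01]
```

View pics/c12.png

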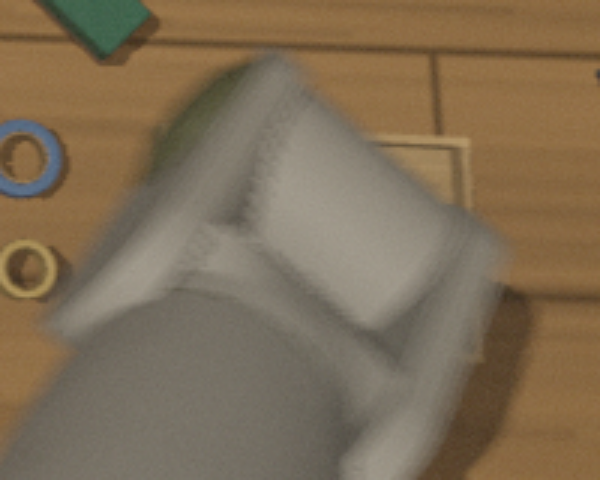

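View pics/c12s.png

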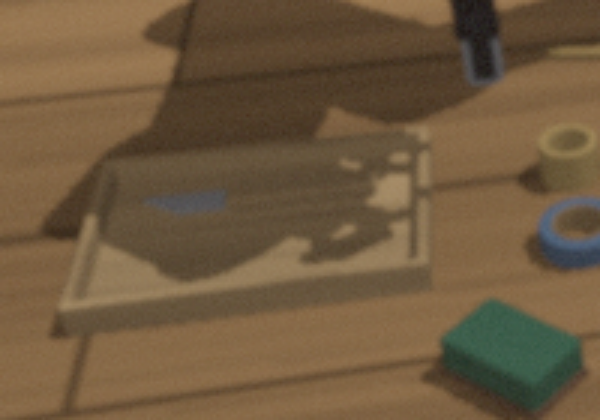

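```bash
python3 -m creep '[{"grip":40,"linear":[34,2.4,0],"rot":[0,0,0]},{"grip":40,"linear":[34,2.4,0],"rot":[0,0,0]},{"grip":40,"linear":[34,2.4,0],"rot":[0,0,0]},{"grip":40,"linear":[34,2.4,0],"rot":[0,0,0]},{"grip":40,"linear":[0,0,0],"rot":[0,0,-0.1]},{"grip":40,"linear":[0,0,0],"rot":[0,0,-0.112]},{"grip":40,"linear":[0,0,0],"rot":[0,0,-0.112]},{"grip":40,"linear":[0,0,0],"rot":[0,0,-0.112]},{"grip":40,"linear":[0,0,0],"rot":[0,0,-0.112]},{"grip":40,"linear":[0,0,0],"rot":[0,0,-0.112]},{"grip":40,"linear":[0,0,0],"rot":[0,0,-0.112]},{"grip":40,"linear":[0,0,0],"rot":[0,0,-0.112]}]';python3 -m creep '[{"grip":40,"linear":[0,0,0],"rot":[0,0,-0.112]},{"grip":40,"linear":[0,0,0],"rot":[0,0,-0.112]},{"grip":40,"linear":[0,0,0],"rot":[0,0,-0.112]},{"grip":40,"linear":[0,0,0],"rot":[0,0,-0.112]},{"grip":40,"linear":[0,0,0],"rot":[0,0,-0.112]},{"grip":40,"linear":[0,0,0],"rot":[0,0,-0.112]},{"grip":40,"linear":[0,0,0],"rot":[0,0,-0.112]},{"grip":40,"linear":[0,0,0],"rot":[0,0,-0.112]},{"grip":40,"linear":[0,0,15],"rot":[0,0,0]},{"grip":40,"linear":[0,0,25],"rot":[0,0,0]},{"grip":40,"linear":[0,0,20],"rot":[0,0,0]}]'; python3 plan.py 442.5 -82 4 101.4; python3 -c "
from h import *
p,d=snap('scene','scene13')
a=p[150:270,180:360,::-1];cv2.imwrite('pics/c13s.png',cv2.resize(a,None,fx=3.5,fy=3.5))"
```

```text
time_s: 22.28
eef_pos: [442.9, -84.0, 99.9]
ee_rot: [0.0, 0.338, 0.941, -0.0]
force: [0.7, 0.0, 1.1]
grip_width: 0.464
time_s: 23.2
eef_pos: [443.0, -84.1, 39.0]
ee_rot: [0.001, -0.1, 0.995, -0.0]
force: [0.1, 0.2, -0.3]
grip_width: 0.47
t 23.2 pos [443.  -84.1  39. ] psi 101.5 tilt 0.1 F [ 0.1  0.2 -0.3] w 40.2 j [-0.45  0.42  1.93 -0.    0.79 -2.22]
rotvec(tool) [-0.001  0.001  0.002] | lin in current axes [ 0.1  2.2 35. ] | lin in target axes [ 0.1  2.1 35. ]
```

View pics/c13s.png

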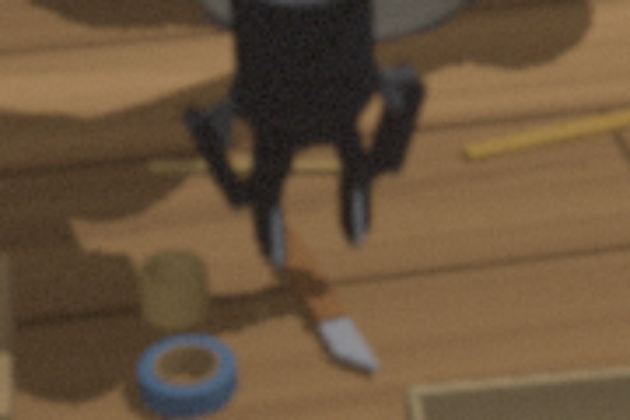

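```bash
python3 -m creep '[{"grip":40,"linear":[0,1.5,10],"rot":[0,0,0]},{"grip":40,"linear":[0,0,9],"rot":[0,0,0]},{"grip":40,"linear":[0,0,0],"rot":[0,0,0]}]'; python3 plan.py 442.5 -82 4 101.4; python3 -c "
from h import *
p,d=snap('scene','scene14')
a=p[150:270,180:360,::-1];cv2.imwrite('pics/c14s.png',cv2.resize(a,None,fx=3.5,fy=3.5))"
```

```text
time_s: 23.5
eef_pos: [442.0, -82.1, 19.7]
ee_rot: [-0.001, -0.1, 0.995, 0.0]
force: [-0.6, 1.1, -0.3]
grip_width: 0.469
t 23.5 pos [442.  -82.1  19.7] psi 101.5 tilt 0.08 F [-0.6  1.1 -0.3] w 40.1 j [-0.45  0.46  1.94 -0.    0.74 -2.22]
rotvec(tool) [ 0.001 -0.001  0.002] | lin in current axes [-0.5 -0.  15.7] | lin in target axes [-0.5 -0.  15.7]
```

View pics/c14s.png

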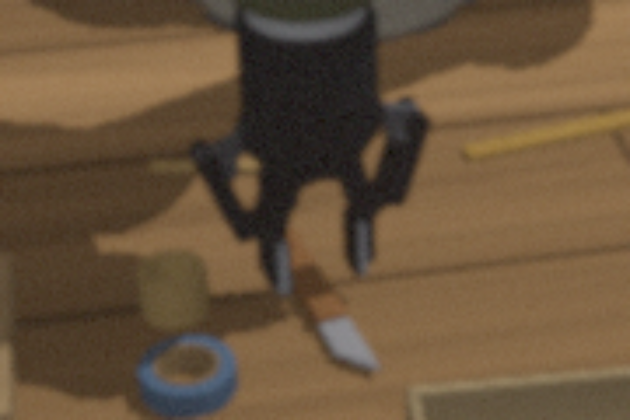

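The fingers straddle the handle, so I'll descend and grip.

```bash
python3 -m creep '[{"grip":40,"linear":[0,0,9],"rot":[0,0,0]},{"grip":40,"linear":[0,0,5],"rot":[0,0,0]},{"grip":40,"linear":[0,0,2],"rot":[0,0,0]},{"grip":10,"linear":[0,0,0],"rot":[0,0,0]},{"grip":10,"linear":[0,0,0],"rot":[0,0,0]},{"grip":10,"linear":[0,0,0],"rot":[0,0,0]},{"grip":10,"linear":[0,0,0],"rot":[0,0,0]},{"grip":10,"linear":[0,0,0],"rot":[0,0,0]},{"grip":10,"linear":[0,0,0],"rot":[0,0,0]}]' 60; python3 plan.py
```

```text
time_s: 24.3
eef_pos: [442.5, -82.0, 4.5]
ee_rot: [0.0, -0.1, 0.995, -0.0]
force: [-0.6, 0.2, 2.2]
grip_width: 0.21
t 24.3 pos [442.5 -82.    4.5] psi 101.5 tilt 0.03 F [-0.6  0.2  2.2] w 17.9 j [-0.44  0.49  1.95  0.    0.7  -2.22]
```

```bash
python3 -m creep '[{"grip":10,"linear":[0,0,-10],"rot":[0,0,0]},{"grip":10,"linear":[0,0,-25],"rot":[0,0,0]},{"grip":10,"linear":[0,0,-30],"rot":[0,0,0]},{"grip":10,"linear":[0,0,-30],"rot":[0,0,0.1]},{"grip":10,"linear":[0,0,-15],"rot":[0,0,0.112]},{"grip":10,"linear":[0,0,0],"rot":[0,0,0.112]},{"grip":10,"linear":[0,0,0],"rot":[0,0,0.112]},{"grip":10,"linear":[0,0,0],"rot":[0,0,0.112]},{"grip":10,"linear":[0,0,0],"rot":[0,0,0.112]},{"grip":10,"linear":[0,0,0],"rot":[0,0,0.112]},{"grip":10,"linear":[0,0,0],"rot":[0,0,0.112]},{"grip":10,"linear":[0,0,0],"rot":[0,0,0.112]}]'; python3 -m creep '[{"grip":10,"linear":[0,0,0],"rot":[0,0,0.112]},{"grip":10,"linear":[0,0,0],"rot":[0,0,0.112]},{"grip":10,"linear":[0,0,0],"rot":[0,0,0.112]},{"grip":10,"linear":[0,0,0],"rot":[0,0,0.112]},{"grip":10,"linear":[0,0,0],"rot":[0,0,0.112]},{"grip":10,"linear":[0,0,0],"rot":[0,0,0.112]},{"grip":10,"linear":[0,0,0],"rot":[0,0,0.112]},{"grip":10,"linear":[0,0,0],"rot":[0,0,0]}]'; python3 plan.py 484 -364 60 -0.7
```

```text
time_s: 25.3
eef_pos: [442.2, -81.9, 114.9]
ee_rot: [0.0, 0.39, 0.921, -0.0]
force: [0.6, -0.2, -1.0]
grip_width: 0.206
time_s: 25.97
eef_pos: [442.2, -81.9, 114.8]
ee_rot: [0.0, 0.711, 0.703, 0.0]
force: [-0.1, 0.1, -1.0]
grip_width: 0.212
t 25.97 pos [442.2 -81.9 114.8] psi -0.7 tilt 0.02 F [-0.1  0.1 -1. ] w 18.1 j [-0.44  0.29  1.87 -0.    0.99 -0.43]
rotvec(tool) [0. 0. 0.] | lin in current axes [-281.5   45.1   54.9] | lin in target axes [-281.5   45.2   54.8]
```

```bash
python3 -m creep '[{"grip":10,"linear":[-25,4,0],"rot":[0,0,0]},{"grip":10,"linear":[-36,5.8,0],"rot":[0,0,0]},{"grip":10,"linear":[-36,5.8,0],"rot":[0,0,0]},{"grip":10,"linear":[-36,5.8,0],"rot":[0,0,0]},{"grip":10,"linear":[-36,5.8,0],"rot":[0,0,0]},{"grip":10,"linear":[-36,5.8,0],"rot":[0,0,0]},{"grip":10,"linear":[-36,5.8,0],"rot":[0,0,0]},{"grip":10,"linear":[-30,4.8,0],"rot":[0,0,0]},{"grip":10,"linear":[-10.5,1.5,10],"rot":[0,0,0]},{"grip":10,"linear":[0,0,22],"rot":[0,0,0]},{"grip":10,"linear":[0,0,22],"rot":[0,0,0]},{"grip":10,"linear":[0,0,0],"rot":[0,0,0]}]'; python3 plan.py 484 -364 10.5 -0.7;python3 -c "
from h import *
p,d=snap('scene','scene15')
a=p[180:320,40:240,::-1];cv2.imwrite('pics/c15s.png',cv2.resize(a,None,fx=3,fy=3))"
```

```text
time_s: 26.97
eef_pos: [483.4, -362.3, 56.5]
ee_rot: [-0.004, 0.709, 0.705, 0.0]
force: [-1.1, 0.4, -1.0]
grip_width: 0.214
t 26.97 pos [ 483.4 -362.3   56.5] psi -0.3 tilt 0.43 F [-1.1  0.4 -1. ] w 18.3 j [-0.84  0.67  1.43  0.    1.05 -0.83]
rotvec(tool) [-0.005 -0.005  0.007] | lin in current axes [-1.9  0.8 46. ] | lin in target axes [-1.6  0.6 46. ]
```

View pics/c15s.png

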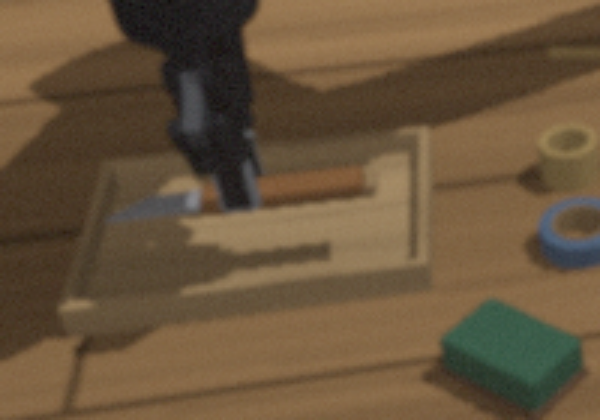

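```bash
python3 -m creep '[{"grip":10,"linear":[0,0,15],"rot":[0,0,0]},{"grip":10,"linear":[0,0,14],"rot":[0,0,0]},{"grip":10,"linear":[0,0,9],"rot":[0,0,0]},{"grip":10,"linear":[0,0,3],"rot":[0,0,0]},{"grip":10,"linear":[0,0,2],"rot":[0,0,0]},{"grip":10,"linear":[0,0,1],"rot":[0,0,0]},{"grip":10,"linear":[0,0,1],"rot":[0,0,0]},{"grip":10,"linear":[0,0,1],"rot":[0,0,0]},{"grip":10,"linear":[0,0,0],"rot":[0,0,0]}]'; python3 plan.py
```

```text
time_s: 27.77
eef_pos: [485.3, -363.9, 14.6]
ee_rot: [0.0, 0.71, 0.704, -0.0]
force: [1.0, 0.6, -0.4]
grip_width: 0.208
t 27.77 pos [ 485.3 -363.9   14.6] psi -0.5 tilt 0.02 F [ 1.   0.6 -0.4] w 17.8 j [-0.84  0.73  1.45  0.    0.96 -0.83]
```

```bash
python3 -m creep '[{"grip":10,"linear":[0,0,2],"rot":[0,0,0]},{"grip":10,"linear":[0,0,1],"rot":[0,0,0]},{"grip":10,"linear":[0,0,1],"rot":[0,0,0]},{"grip":10,"linear":[0,0,0.5],"rot":[0,0,0]},{"grip":10,"linear":[0,0,0],"rot":[0,0,0]}]'; python3 plan.py
```

```text
time_s: 28.18
eef_pos: [485.1, -363.9, 10.6]
ee_rot: [-0.0, 0.71, 0.704, -0.0]
force: [-2.5, 2.5, 7.0]
grip_width: 0.207
t 28.18 pos [ 485.1 -363.9   10.6] psi -0.4 tilt 0.01 F [-2.5  2.5  7. ] w 17.7 j [-0.84  0.73  1.46 -0.    0.95 -0.83]
```

```bash
python3 -m creep '[{"grip":22,"linear":[0,0,0],"rot":[0,0,0]},{"grip":26,"linear":[0,0,0],"rot":[0,0,0]},{"grip":28,"linear":[0,0,0],"rot":[0,0,0]},{"grip":28,"linear":[0,0,0],"rot":[0,0,0]},{"grip":28,"linear":[0,0,-10],"rot":[0,0,0]},{"grip":28,"linear":[0,0,-25],"rot":[0,0,0]},{"grip":28,"linear":[0,0,-30],"rot":[0,0,0]},{"grip":28,"linear":[0,0,-30],"rot":[0,0,0]},{"grip":65,"linear":[30,-8,-20],"rot":[0,0,0]},{"grip":65,"linear":[34,-10,0],"rot":[0,0,0]},{"grip":65,"linear":[34,-10,0],"rot":[0,0,0]},{"grip":65,"linear":[34,-10,0],"rot":[0,0,0]}]';  python3 -m creep '[{"grip":65,"linear":[34,-10,0],"rot":[0,0,0]},{"grip":65,"linear":[33,-10,0],"rot":[0,0,0]},{"grip":65,"linear":[0,0,0],"rot":[0,0,0.1]},{"grip":65,"linear":[0,0,0],"rot":[0,0,0.112]},{"grip":65,"linear":[0,0,0],"rot":[0,0,0.112]},{"grip":65,"linear":[0,0,0],"rot":[0,0,0.112]},{"grip":65,"linear":[0,0,0],"rot":[0,0,0.112]},{"grip":65,"linear":[0,0,0],"rot":[0,0,0.112]},{"grip":65,"linear":[0,0,0],"rot":[0,0,0.112]},{"grip":65,"linear":[0,0,0],"rot":[0,0,0.112]},{"grip":65,"linear":[0,0,0],"rot":[0,0,0.112]},{"grip":65,"linear":[0,0,0],"rot":[0,0,0.112]}]'; python3 plan.py 425 -164.5 100 -90; python3 -c "
from h import *
p,d=snap('top','top16');
p,d=snap('scene','scene16')
a=p[150:320,40:280,::-1];cv2.imwrite('pics/c16s.png',cv2.resize(a,None,fx=3,fy=3))"
```

```text
time_s: 29.18
eef_pos: [447.6, -230.2, 125.7]
ee_rot: [0.001, 0.71, 0.704, 0.0]
force: [1.0, 0.1, -0.4]
grip_width: 0.762
time_s: 30.18
eef_pos: [428.8, -164.4, 125.5]
ee_rot: [0.0, 0.975, 0.223, 0.0]
force: [-0.3, -0.4, 0.0]
grip_width: 0.761
t 30.18 pos [ 428.8 -164.4  125.5] psi -64.3 tilt 0.05 F [-0.3 -0.4  0. ] w 65.0 j [-0.62  0.29  1.83  0.    1.02  0.5 ]
rotvec(tool) [ 0.001 -0.001  0.449] | lin in current axes [-3.5 -1.6 25.5] | lin in target axes [-3.8  0.1 25.5]
```

View pics/c16s.png

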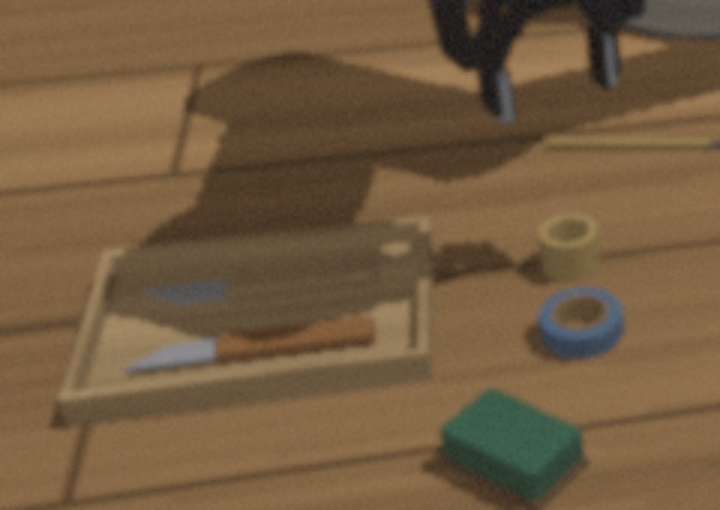

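Both knives lie flat and apart in the tray. Next is the offcut.

```bash
python3 -m creep '[{"grip":65,"linear":[0,0,0],"rot":[0,0,0.112]},{"grip":65,"linear":[0,0,0],"rot":[0,0,0.112]},{"grip":65,"linear":[0,0,0],"rot":[0,0,0.112]},{"grip":65,"linear":[0,0,0],"rot":[0,0,0.112]},{"grip":65,"linear":[-3.5,0,20],"rot":[0,0,0]},{"grip":65,"linear":[0,0,30],"rot":[0,0,0]},{"grip":65,"linear":[0,0,25],"rot":[0,0,0]},{"grip":65,"linear":[0,0,5],"rot":[0,0,0]},{"grip":65,"linear":[0,0,0],"rot":[0,0,0]}]' 30; python3 plan.py 425 -164.5 8 -90; python3 -c "
from h import *
p,d=snap('scene','scene17')
a=p[150:290,150:320,::-1];cv2.imwrite('pics/c17s.png',cv2.resize(a,None,fx=3.5,fy=3.5))"
```

```text
time_s: 31.03
eef_pos: [424.8, -164.1, 44.2]
ee_rot: [-0.001, 1.0, 0.005, -0.001]
force: [0.2, 0.2, 0.0]
grip_width: 0.764
t 31.03 pos [ 424.8 -164.1   44.2] psi -89.5 tilt 0.14 F [0.2 0.2 0. ] w 65.2 j [-0.63  0.42  1.91 -0.    0.81  0.93]
rotvec(tool) [-0.001  0.002  0.009] | lin in current axes [ 0.3  0.5 36.2] | lin in target axes [ 0.2  0.4 36.2]
```

View pics/c17s.png

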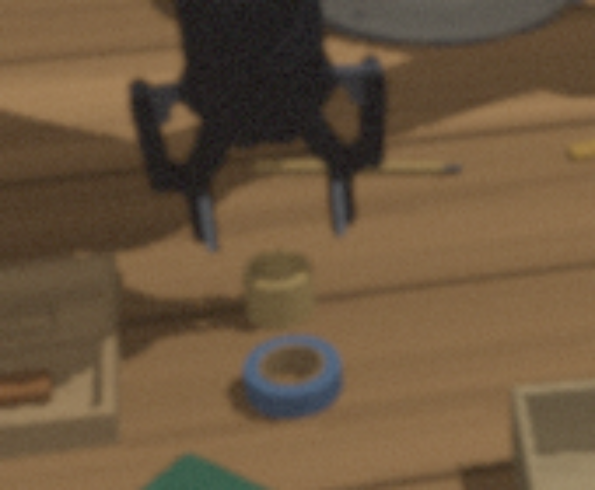

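```bash
python3 -m creep '[{"grip":65,"linear":[0,0,18],"rot":[0,0,0]},{"grip":65,"linear":[0,0,12],"rot":[0,0,0]},{"grip":65,"linear":[0,0,6],"rot":[0,0,0]},{"grip":65,"linear":[0,0,0],"rot":[0,0,0]},{"grip":30,"linear":[0,0,0],"rot":[0,0,0]},{"grip":30,"linear":[0,0,0],"rot":[0,0,0]},{"grip":30,"linear":[0,0,0],"rot":[0,0,0]},{"grip":30,"linear":[0,0,0],"rot":[0,0,0]},{"grip":30,"linear":[0,0,0],"rot":[0,0,0]},{"grip":30,"linear":[0,0,0],"rot":[0,0,0]},{"grip":30,"linear":[0,0,0],"rot":[0,0,0]}]' 30; python3 plan.py 658.5 6 130 -90
```

```text
time_s: 32.0
eef_pos: [425.9, -164.8, 10.2]
ee_rot: [0.001, 1.0, 0.004, 0.001]
force: [-1.8, 1.7, 7.3]
grip_width: 0.458
t 32.0 pos [ 425.9 -164.8   10.2] psi -89.6 tilt 0.12 F [-1.8  1.7  7.3] w 39.2 j [-0.63  0.49  1.93  0.    0.72  0.94]
rotvec(tool) [ 0.001 -0.002  0.007] | lin in current axes [ 234.  -169.  -119.7] | lin in target axes [ 232.6 -170.8 -119.8]
```

```bash
python3 -m creep '[{"grip":30,"linear":[0,0,-15],"rot":[0,0,0]},{"grip":30,"linear":[0,0,-30],"rot":[0,0,0]},{"grip":30,"linear":[0,0,-35],"rot":[0,0,0]},{"grip":30,"linear":[0,0,-30],"rot":[0,0,0]},{"grip":30,"linear":[20,-15,-10],"rot":[0,0,0]},{"grip":30,"linear":[28,-20,0],"rot":[0,0,0]},{"grip":30,"linear":[28,-20,0],"rot":[0,0,0]},{"grip":30,"linear":[28,-20,0],"rot":[0,0,0]},{"grip":30,"linear":[28,-20,0],"rot":[0,0,0]},{"grip":30,"linear":[28,-20,0],"rot":[0,0,0]},{"grip":30,"linear":[28,-20,0],"rot":[0,0,0]},{"grip":30,"linear":[24,-18,0],"rot":[0,0,0]}]'; python3 plan.py 658.5 6 70 -90
```

```text
time_s: 33.0
eef_pos: [637.7, -8.4, 129.7]
ee_rot: [0.0, 1.0, 0.004, 0.001]
force: [-0.3, -0.5, -0.7]
grip_width: 0.459
t 33.0 pos [637.7  -8.4 129.7] psi -89.6 tilt 0.07 F [-0.3 -0.5 -0.7] w 39.2 j [-0.2   0.65  1.26  0.    1.24  1.37]
rotvec(tool) [ 0.    -0.001  0.008] | lin in current axes [ 20.9 -14.3  59.7] | lin in target axes [ 20.8 -14.4  59.7]
```

```bash
python3 -m creep '[{"grip":30,"linear":[20.8,-14.3,0],"rot":[0,0,0]},{"grip":30,"linear":[0,0,20],"rot":[0,0,0]},{"grip":30,"linear":[0,0,30],"rot":[0,0,0]},{"grip":30,"linear":[0,0,25],"rot":[0,0,0]},{"grip":30,"linear":[0,0,20],"rot":[0,0,0]},{"grip":30,"linear":[0,0,12],"rot":[0,0,0]},{"grip":30,"linear":[0,0,4],"rot":[0,0,0]},{"grip":30,"linear":[0,0,0],"rot":[0,0,0]}]'; python3 plan.py 658.5 6 16 -90; python3 -c "
from h import *
p,d=snap('scene','scene18')
a=p[180:340,270:430,::-1];cv2.imwrite('pics/c18s.png',cv2.resize(a,None,fx=3.5,fy=3.5))"
```

```text
time_s: 33.67
eef_pos: [656.9, 4.5, 17.9]
ee_rot: [-0.0, 1.0, 0.003, -0.0]
force: [-0.3, -0.2, 0.1]
grip_width: 0.459
t 33.67 pos [656.9   4.5  17.9] psi -89.6 tilt 0.02 F [-0.3 -0.2  0.1] w 39.2 j [-0.17  0.82  1.27 -0.    1.06  1.39]
rotvec(tool) [-0.     0.     0.007] | lin in current axes [ 1.6 -1.5  1.9] | lin in target axes [ 1.6 -1.5  1.9]
```

View pics/c18s.png

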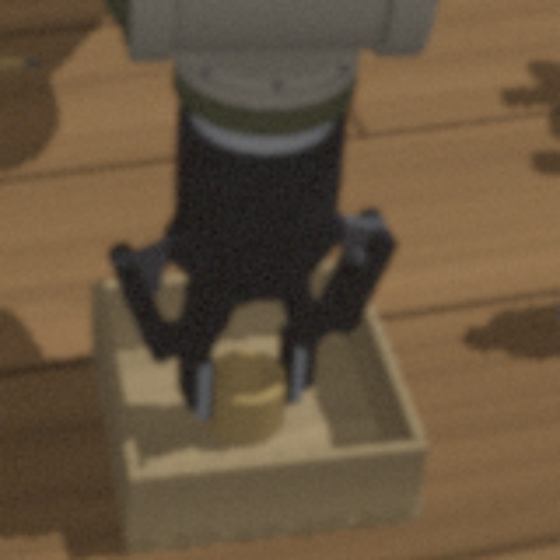

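The offcut is inside the bin near its floor. I'll lower it the last bit, release and retreat.

```bash
python3 -m creep '[{"grip":30,"linear":[0,0,1.5],"rot":[0,0,0]},{"grip":30,"linear":[0,0,0],"rot":[0,0,0]},{"grip":45,"linear":[0,0,0],"rot":[0,0,0]},{"grip":52,"linear":[0,0,0],"rot":[0,0,0]},{"grip":56,"linear":[0,0,0],"rot":[0,0,0]},{"grip":56,"linear":[0,0,0],"rot":[0,0,0]},{"grip":56,"linear":[0,0,-12],"rot":[0,0,0]},{"grip":56,"linear":[0,0,-30],"rot":[0,0,0]},{"grip":56,"linear":[0,0,-35],"rot":[0,0,0]},{"grip":56,"linear":[0,0,-35],"rot":[0,0,0]},{"grip":56,"linear":[0,0,-35],"rot":[0,0,0]},{"grip":56,"linear":[0,0,-35],"rot":[0,0,0]}]'; python3 -m creep '[{"grip":56,"linear":[-30,0,0],"rot":[0,0,0]},{"grip":56,"linear":[-38,0,0],"rot":[0,0,0]},{"grip":56,"linear":[-38,0,0],"rot":[0,0,0]},{"grip":56,"linear":[-38,0,0],"rot":[0,0,0]},{"grip":56,"linear":[-38,0,0],"rot":[0,0,0]},{"grip":56,"linear":[-38,0,0],"rot":[0,0,0]},{"grip":56,"linear":[-38,0,0],"rot":[0,0,0]},{"grip":56,"linear":[-20,0,0],"rot":[0,0,0]},{"grip":56,"linear":[0,0,0],"rot":[0,0,0]},{"grip":56,"linear":[0,0,0],"rot":[0,0,0]}]'; python3 plan.py; python3 -c "
from m import *
p,d=snap('top','top19');
p,d=snap('scene','scene19')
boxes.update({'kA':(384,450,-460,-265,9,22),'kB':(455,518,-460,-265,9,22),'offcut':(600,715,-50,60,22,42)})
meas('19',['kA','kB','tape','offcut','rack'])"
```

```text
time_s: 34.72
eef_pos: [656.6, 4.6, 201.3]
ee_rot: [0.0, 1.0, 0.003, 0.0]
force: [0.3, -0.1, -0.2]
grip_width: 0.656
time_s: 35.55
eef_pos: [378.9, 2.5, 199.5]
ee_rot: [0.0, 1.0, 0.003, 0.001]
force: [0.7, 0.2, 0.2]
grip_width: 0.657
t 35.55 pos [378.9   2.5 199.5] psi -89.6 tilt 0.15 F [0.7 0.2 0.2] w 56.1 j [-0.31  0.01  1.94  0.    1.18  1.26]
top table 525.1
kA 680 mean [ 419.8 -357.6   16.6] ang 89.2 butt [ 418.8 -431.7] end [ 420.8 -292.8] w 20.2 rect [ 420.2 -364.5] [144.7  23.9] 88.9
kB 665 mean [ 483.5 -358.1   16.5] ang -89.5 butt [ 482.9 -292.8] end [ 484.2 -431.7] w 20.6 rect [ 483.5 -363.7] [ 22.8 143.2] 0.9
tape 363 mean [ 500.4 -163.9   18.1] ang -45.5 butt [ 482.8 -146. ] end [ 518.3 -182.1] w 50.3 rect [ 500.2 -164.5] [51.8 51.6] 0.8
offcut 196 mean [655.    5.5  33.4] ang 2.2 butt [636.7   4.8] end [675.1   6.3] w 37.8 rect [655.7   5.4] [38.1 38.7] 48.5
rack 3095 mean [448.3 361.2  54.6] ang 71.4 butt [422.7 285.3] end [480.6 457. ] w 160.7 rect [451.  375.9] [184.  161.6] 79.5
scene table 1.8
kA 743 mean [ 421.9 -355.3   16. ] ang -85.1 butt [ 414.4 -268.6] end [ 428.8 -436.2] w 46.6 rect [ 415.6 -354.3] [ 48.2 177.6] 8.0
kB 783 mean [ 488.6 -362.    16.2] ang 89.3 butt [ 487.7 -442.6] end [ 489.4 -296. ] w 24.3 rect [ 477.4 -370.4] [157.9  37.2] 88.4
tape 358 mean [ 506.4 -168.3   18.4] ang -1.0 butt [ 479.4 -167.8] end [ 529.2 -168.7] w 50.6 rect [ 503.9 -168.1] [52.2 51.7] 76.5
offcut 377 mean [6.606e+02 6.000e-01 3.190e+01] ang -17.1 butt [640.2   6.9] end [676.9  -4.4] w 37.8 rect [658.6   1.6] [39.5 39.1] 42.0
rack 2092 mean [461.7 355.4  53. ] ang 81.3 butt [450.6 282.2] end [476.3 451. ] w 154.2 rect [453.7 372.2] [182.4 161.6] 80.0
```

View pics/scene19.png

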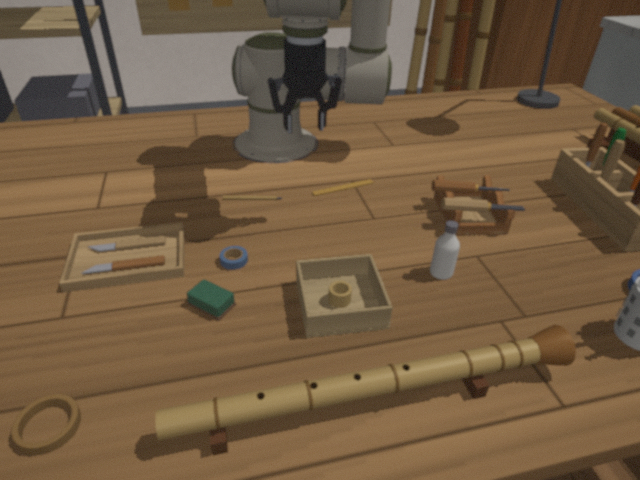

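View pics/top19.png

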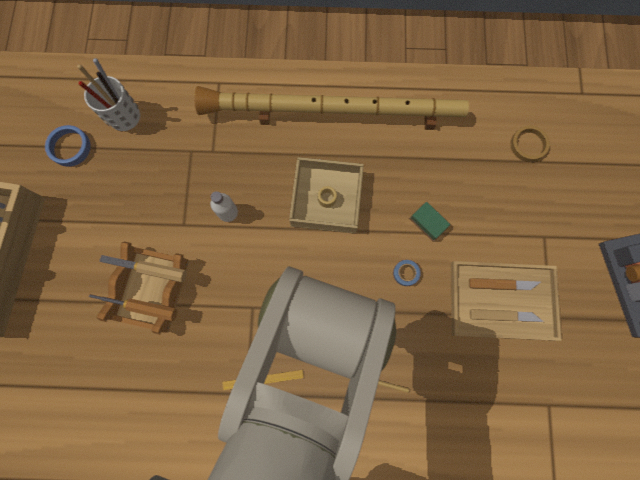

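```bash
python3 -c "
from h import *
z=np.load('pics/top19.npz');p=z['p'][235:340,85:200,::-1];cv2.imwrite('pics/c19.png',cv2.resize(p,None,fx=5,fy=5,interpolation=cv2.INTER_CUBIC))
P=pts('top',cv2.medianBlur(z['d'],3)).reshape(-1,3)
a=np.radians(-10.8);c=np.array([449.5,366.8]);q=P[:,:2]-c
X=q@[np.cos(a),np.sin(a)];Y=q@[-np.sin(a),np.cos(a)]
for y0 in (-75,-30,0,70,90):
  k=(abs(Y-y0)<4)&(abs(X)<70)&(P[:,2]>32)
  for s in(-1,1):
    m=k&(X*s>10)&(X*s<62); print(y0,s,m.sum(),np.percentile(X[m],[5,50,95]).round(0) if m.any() else '',np.percentile(P[m,2],[50,95]).round(0) if m.any() else '')
"
```

```text
-75 -1 54 [-48. -38. -27.] [67. 69.]
-75 1 75 [27. 38. 48.] [65. 69.]
-30 -1 52 [-48. -37. -27.] [63. 65.]
-30 1 49 [27. 38. 49.] [64. 65.]
0 -1 51 [-49. -37. -28.] [61. 63.]
0 1 48 [26. 38. 48.] [61. 62.]
70 -1 12 [-42. -39. -37.] [48. 49.]
70 1 28 [31. 37. 44.] [45. 47.]
90 -1 11 [-42. -39. -37.] [44. 44.]
90 1 27 [30. 37. 43.] [44. 45.]
```

View pics/c19.png

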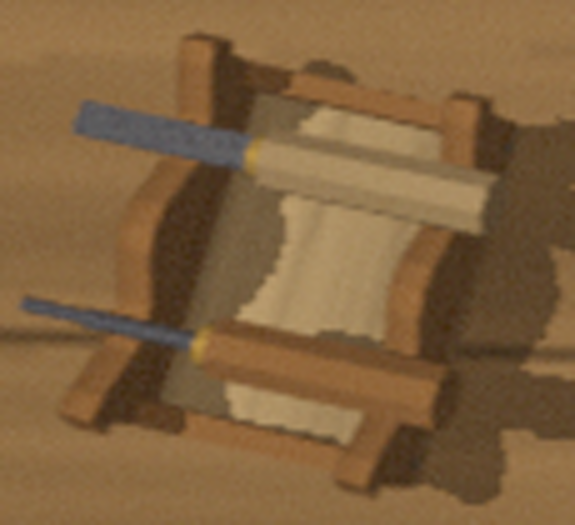

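The files sit at rack x = −37 and +38 mm, bridging both walls. The knives lie flat at about x = ±32 mm in the tray, the offcut is in the bin, and the tape and bottle haven't moved. Handing in.

```bash
python3 -c "
from rig import ctrl; print(ctrl.finish_job())"
```

```text
the job is handed in; nothing more can be done
None
```

The bench is cleared and the job is handed in at about 36 s of the 123 s allowed, in the order asked: files, then knives, then offcut.

- **Files:** the flat file is in the far notch and the round file in the near one. They lie at rack x = +38 and −37 mm, bridge both walls, and do not touch. The handle tops measure about 61 mm high at the middle, which puts the origins about 37 mm up.
- **Knives:** both lie flat along the tray, about 64 mm apart.
- **Offcut:** it stands in the bin, about 3 mm from the centre.
- **Left alone:** the tape measures where it was at the start. I checked the bottle by eye only, and it looks unmoved in the last pictures.
- **Robot:** the gripper was open and clear of everything at hand-in. The largest wrist force I saw between moves was about 9 N.

The two cameras disagreed by about 3 to 4 mm. I mostly followed the top camera sideways, because the first grasp agreed with it. In the final check, the scene camera's knife fits also picked up tray wall, so the knife positions come from the top camera. The top camera's bench-height reading was unusable there because the arm was in its view.

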